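Put the drift punches back in their clip rack

ROBOT

A 6-joint arm with a two-finger parallel gripper is mounted at the origin on the work surface. World frame = base frame: x ahead of the robot, y to its left, z up, the work surface at z = 0. Lengths are in mm, angles in rad, forces in N, time in s.
With the tool pointing down it reaches from about 275 to 850 mm from the base axis. Payload 19 kg.
Tool frame: the origin (TCP) lies midway between the tips of the shut fingers; the grasp point (between the pads) lies env.grip_point_offset behind it (env.grip_point_offset is the distance from the TCP to the grasp point, in mm); z points along the fingers, y is the line along which they close (so a half turn about z gives the same grasp; the last joint's range is limited). The gripper opens to 85 mm and grips with 20 to 120 N. Pads are 22 mm wide; open, the fingers measure 114 mm over their backs; the gripper's body (76 mm by 85 mm) begins 54 mm behind the grasp point. The pads swing forward as they close: fully open they stand 13 mm farther back than shut.
Start: joints at [-1.327, 0.15, 1.437, -0, 1.554, -0.134], TCP at [212.076, -534.429, 231.267] pointing down, gripper open.
Joint ranges: [-2.8, 2.8], [-0.68, 2.1], [0.12, 2.68], [-1.39, 4.53], [0.16, 2.79], [-2.81, 2.81]. Speed limits (rad/s): [1.89, 1.89, 2.22, 3.01, 3.01, 3.01].

INTERFACE

Orientations are given as a unit quaternion [w, x, y, z].
In Python, from cell import env gives the robot as it stands.
- The arm moves only by the tool carry_out, never from a script. Its argument "moves" is one flat list of numbers, 5 for each row, row after row: the gripper command: -1 is fully open, 1 is shut, values between are in proportion, then the shift along the tool's x, y, z as a fraction of full scale, then the turn about the tool's z as a fraction of full scale. A call has exactly 10 rows; each row shifts and turns the commanded pose from where the row before left it, along the tool's axes as they then stand; what a row does not reach is not made up. Full scale, the value 1, is 0.6 m for a shift and 5 degrees for a turn. A row lasts 1/8 s, in which the tool goes at most 62.5 mm and 10.7 degrees, less where a joint would pass 70% of its speed; a pose out of reach is approached as far as the arm can. A call with a number of a shift or a turn outside -1 to 1 is refused whole. A call with a gripper value outside its range is refused whole. The fingers move at their own pace and stop on an object; "grip_force" is the grip in N (left out, the last holds). Time passes only in rows, so rows that do not move let the fingers close, or fill a call up. It gives the time, the measured TCP pose, the force, the opening and the grip force at its end, in the units of the state.
- env.state(): the state, without advancing time (a new reading comes with each control period).
- env.camera(name): name is "side" or "top" or "wrist"; returns a dict with "frame" (384x512x3 uint8, red, green, blue), "depth" (384x512 float32, mm along the optical axis (not along the pixel's ray), 0 where there is no reading), "fx", "fy", "cx", "cy" (pixels), "dist" ([k1, k2, p1, p2, k3] as OpenCV has them; the pictures are not rectified), "R" (3x3) and "t" (3): a world point X has camera coordinates R X + t. Camera axes: x right, y down, z forward; pixel columns grow to the right and rows downward; lengths in mm; the calibration is good to about 2 mm. A picture is of the moment at which its call begins.
- env.hand_in(): hands the job in; it is judged then, once.
The state is a dict: "t": time; "joint_pos": joint angles; "joint_vel": joint speeds; "joint_efforts": joint torques, N m; "eef_pos": TCP position; "orientation": TCP orientation; "wrist_force": force on the tool from outside, world axes, zero at the start; "ft_torque": the same for the moment, N m; "finger_gap": finger opening in mm; "finger_force": force on a finger pad.
Only numpy, scipy, OpenCV 4.12 (cv2) and the standard library are available. Lean on these libraries where they do the work, as an engineer would, in place of code of your own. Each camera call takes 0.05 s, during which the arm holds its last target. There are 200 camera calls.

TASK

Somebody has left two spanners lying across the drift rack: first put both away, lying flat in the tool tray. Then put every drift punch that lies on the bench back into the rack, each in the fork cut for its own thickness (the forks run in size order along the rack), laid centrally across both combs, either way round, and pressed down until it is fully home and the sprung jaw has snapped shut over it.

Things in the scene. Friction and masses are not known exactly. Their poses are not given: they have to be found in the camera images.
- drift12_mid (a point): centre of the 12 mm drift punch: steel bar 12 mm thick, 150 mm long, with a dark square grip (12 by 12 mm) over its middle 60 mm, round and as thick beyond it, and a tapered nose over the last 15 mm at its +x end. x runs along the bar. Starts lying on the bench, centre 6 mm up; may be absent
- drift16_mid (a point): centre of the 16 mm drift punch: steel bar 16 mm thick, 165 mm long, with a dark square grip (16 by 16 mm) over its middle 60 mm, round and as thick beyond it, and a tapered nose over the last 22.5 mm at its +x end. x runs along the bar. Starts lying on the bench, centre 8 mm up; may be absent
- drift20_mid (a point): centre of the 20 mm drift punch: steel bar 20 mm thick, 180 mm long, with a dark square grip (20 by 20 mm) over its middle 60 mm, round and as thick beyond it, and a tapered nose over the last 30 mm at its +x end. x runs along the bar. Starts lying on the bench, centre 10 mm up; may be absent
- drift24_mid (a point): centre of the 24 mm drift punch: steel bar 24 mm thick, 195 mm long, with a dark square grip (24 by 24 mm) over its middle 60 mm, round and as thick beyond it, and a tapered nose over the last 37.5 mm at its +x end. x runs along the bar. Starts lying on the bench, centre 12 mm up; may be absent
- fork12 (a point): seat of the fork for the 12 mm drift: where that drift's centre lies when home, 50 mm above the bench. x: the line the drift lies along (either way round), y along the rack, z up. Slot 14.5 mm wide, floor 6 mm below this point; the tall prong stands on its -y side, the low prong and the jaw on its +y side
- jaw12 (a joint): sprung jaw of the 12 mm fork, rad: 0 shut, grows as it opens (to 0.8). Its two hooks reach over the slot from +y, to 8 mm in from the slot's edge, and close over the upper +y side of a seated drift with 1.5 mm play; their sloping tops end 36 mm above the seat point. A drift pushed straight down wedges it open by 0.1 to 0.3 rad, taking roughly 8 to 15 N (the drift's own weight included), and it springs shut; a hard upward pull frees it
- fork16 (a point): seat of the fork for the 16 mm drift: where that drift's centre lies when home, 50 mm above the bench. x: the line the drift lies along (either way round), y along the rack, z up. Slot 18.5 mm wide, floor 8 mm below this point; the tall prong stands on its -y side, the low prong and the jaw on its +y side
- jaw16 (a joint): sprung jaw of the 16 mm fork, rad: 0 shut, grows as it opens (to 0.8). Its two hooks reach over the slot from +y, to 8 mm in from the slot's edge, and close over the upper +y side of a seated drift with 1.5 mm play; their sloping tops end 36 mm above the seat point. A drift pushed straight down wedges it open by 0.1 to 0.3 rad, taking roughly 8 to 15 N (the drift's own weight included), and it springs shut; a hard upward pull frees it
- fork20 (a point): seat of the fork for the 20 mm drift: where that drift's centre lies when home, 50 mm above the bench. x: the line the drift lies along (either way round), y along the rack, z up. Slot 22.5 mm wide, floor 10 mm below this point; the tall prong stands on its -y side, the low prong and the jaw on its +y side
- jaw20 (a joint): sprung jaw of the 20 mm fork, rad: 0 shut, grows as it opens (to 0.8). Its two hooks reach over the slot from +y, to 8 mm in from the slot's edge, and close over the upper +y side of a seated drift with 1.5 mm play; their sloping tops end 37 mm above the seat point. A drift pushed straight down wedges it open by 0.1 to 0.3 rad, taking roughly 8 to 15 N (the drift's own weight included), and it springs shut; a hard upward pull frees it
- fork24 (a point): seat of the fork for the 24 mm drift: where that drift's centre lies when home, 50 mm above the bench. x: the line the drift lies along (either way round), y along the rack, z up. Slot 26.5 mm wide, floor 12 mm below this point; the tall prong stands on its -y side, the low prong and the jaw on its +y side
- jaw24 (a joint): sprung jaw of the 24 mm fork, rad: 0 shut, grows as it opens (to 0.8). Its two hooks reach over the slot from +y, to 8 mm in from the slot's edge, and close over the upper +y side of a seated drift with 1.5 mm play; their sloping tops end 37 mm above the seat point. A drift pushed straight down wedges it open by 0.1 to 0.3 rad, taking roughly 8 to 15 N (the drift's own weight included), and it springs shut; a hard upward pull frees it
- rack: green drift rack, fixed: base 124 (x) by 310 (y) by 8 mm, origin under its centre. Two upright combs, 8 mm plates 44 mm either side (x) of the middle. Four forks 72 mm apart along y, thinnest at the -y end. Tall prongs 22 mm wide end 90 mm up, low prongs 52 mm up. Jaw hooks lie just outside the combs; between the combs (80 mm clear) nothing is higher than 26 mm, so fingers fit beside a drift
- spanner_mid (a point): centre of the long open-ended steel spanner, loose, 200 mm long (along x), shank 20 mm wide (y) and 8 mm thick (z), heads up to 38 mm wide. It starts lying slantwise across the rack on top of two tall prongs, 90 mm above the bench; its shank can be gripped at its centre, between the combs
- short_spanner_mid (a point): centre of the short open-ended steel spanner, loose, 150 mm long (along x), shank 16 mm wide (y) and 6 mm thick (z), heads up to 31 mm wide. It starts lying across the rack, much as a drift would, on top of the two tall prongs of the thickest fork, 90 mm above the bench; its shank can be gripped at its centre, between the combs
- tray: open grey tool tray, 240 (x) by 150 (y) by 35 mm high, 3 mm walls and floor; origin under its centre, on the bench. A 10 by 10 by 100 mm steel tool bit lies in it along its -y wall, about 64 mm from the centre line
Things that resemble listed ones, but are neither listed nor needed, are in the scene too. What is shaped like the part that bears spanner_mid but purple is not meant.

How it is judged (in metres and radians):
On the way, in this order (a step that is already met when the one before it is completed fails the run):
1. both spanners lie flat in the tool tray (x of spanner_mid in the frame of tray between -0.045 and 0.045 m and y of spanner_mid in the frame of tray between -0.068 and 0.068 m and z of each of spanner_mid, short_spanner_mid in the frame of tray below 0.022 m and (angle between spanner_mid's own z axis and vertical below 0.2 rad or angle between spanner_mid's own z axis and vertical above 2.94 rad) and x of short_spanner_mid in the frame of tray between -0.045 and 0.045 m and y of short_spanner_mid in the frame of tray between -0.068 and 0.068 m and (angle between short_spanner_mid's own z axis and vertical below 0.2 rad or angle between short_spanner_mid's own z axis and vertical above 2.94 rad)), for 0.2 s.
2. every drift sits home in its own fork with the jaw shut over it (y of drift12_mid in the frame of fork12 between -0.004 and 0.004 m and x of drift12_mid in the frame of fork12 between -0.015 and 0.015 m and z of drift12_mid in the frame of fork12 between -0.004 and 0.003 m and angle between the x axis of drift12_mid and the x axis of fork12, either way round below 0.06 rad and y of drift16_mid in the frame of fork16 between -0.004 and 0.004 m and x of drift16_mid in the frame of fork16 between -0.015 and 0.015 m and z of drift16_mid in the frame of fork16 between -0.004 and 0.003 m and angle between the x axis of drift16_mid and the x axis of fork16, either way round below 0.06 rad and y of drift20_mid in the frame of fork20 between -0.004 and 0.004 m and x of drift20_mid in the frame of fork20 between -0.015 and 0.015 m and z of drift20_mid in the frame of fork20 between -0.004 and 0.003 m and angle between the x axis of drift20_mid and the x axis of fork20, either way round below 0.06 rad and y of drift24_mid in the frame of fork24 between -0.004 and 0.004 m and x of drift24_mid in the frame of fork24 between -0.015 and 0.015 m and z of drift24_mid in the frame of fork24 between -0.004 and 0.003 m and angle between the x axis of drift24_mid and the x axis of fork24, either way round below 0.06 rad and value of joint each of jaw12, jaw16, jaw20, jaw24 below 0.06 rad), for 0.2 s.
At the end, for the whole second after the job is handed in: Both spanners flat in the tray, centres within 45 mm of its centre lengthwise, 68 mm across. Each drift present in its own fork: centre within 15 mm of the seat along the drift, 4 mm across, 3 mm in height, 0.06 rad in direction. All jaws under 0.06 rad. All at rest (all of step 1 and all of step 2 and linear speed of each of drift12, drift16, drift20, drift24, spanner, short_spanner below 0.02 m/s); the robot touches nothing.
Of drift12, drift16, drift20, drift24 only 2 to 4 are there at a start; the rules pass over those that are not, and their reading is None.
At some moment in a run one of drift12, drift16, drift20, drift24 may be knocked a few centimetres aside while the robot is not near it.
Once in a run the grip may slacken for a moment while it holds something.
It also fails if it takes over 210 s, if anything falls off the work surface, if the arm or the gripper's body presses on something with over 40 N, if the wrist force passes 120 N, or if a joint passes its speed limit or range.

## Working session

There is one attempt and no reset: what is moved stays moved. The work goes in short steps, Python scripts to look and compute and a tool call to move; the robot and the scene stay as the last step left them, time stands still between calls to the robot, and variables do not carry over. Pictures are saved under pics/ and viewed, at most 14 in all, crops included, and the job is handed in when it is done.

Besides the shell and the picture viewer there is one more tool, called after "Request:" as a command line: name --argument value ..., lists and objects as JSON in quotes. carry_out: Moves the arm, as the interface text tells. Its arguments: {"type":"object","properties":{"moves":{"type":"array"},"grip_force":{"type":"number"}},"required":["moves"]}

```bash
ls; mkdir -p pics
python3 - <<'E'
from cell import env
import cv2,numpy as np,pickle
print(env.state(), env.grip_point_offset)
for n in ("top","side"):
    c=env.camera(n); pickle.dump(c,open(f"{n}.pkl","wb"))
    cv2.imwrite(f"pics/{n}0.png",cv2.resize(c["frame"][...,::-1],(800,600)))
    print(n,c["fx"],c["fy"],c["cx"],c["cy"],c["dist"],c["R"],c["t"])
E
```

```text
pics
{'t': 0.0, 'joint_pos': array([-1.32698886e+00,  1.50982788e-01,  1.43800684e+00, -3.19026670e-05,
        1.55378063e+00, -1.34015320e-01]), 'joint_vel': array([-8.95289418e-05, -3.40716068e-04,  8.22033428e-04, -4.88416755e-04,
        3.58982326e-04, -3.82007480e-04]), 'joint_efforts': array([-7.90262256e-04, -7.13059473e+01, -5.70869815e+01, -2.51960091e-04,
        9.00994433e-03,  2.79339696e-05]), 'eef_pos': array([ 212.02299543, -534.23074349,  230.68932422]), 'orientation': array([-5.87038933e-04,  9.82209023e-01,  1.87790010e-01, -4.82314674e-05]), 'wrist_force': array([-0.00225166, -0.15030539,  0.08193917]), 'ft_torque': array([0.03609454, 0.01063556, 0.01595396]), 'finger_force': 0.0, 'finger_gap': 85.05489308918712} 18.700000000000003
top 462.255146549142 462.255146549142 250.2857573060986 193.6415933185868 [0.03378212 0.         0.         0.         0.        ] [[ 0.00649922 -0.99996811  0.00464153]
 [-0.9971057  -0.00683209 -0.07572021]
 [ 0.07574951 -0.00413598 -0.9971183 ]] [ -96.51693477  540.52532658 1472.84723347]
side 491.9026823113177 491.9026823113177 263.2641431814273 186.0011610335691 [-0.15513402  0.          0.          0.          0.        ] [[-0.88422586 -0.46704495  0.00369315]
 [-0.35856458  0.67373761 -0.64614942]
 [ 0.29929261 -0.57266626 -0.76320199]] [ 454.88801123  311.72946673 1555.45905227]
```

View pics/top0.png

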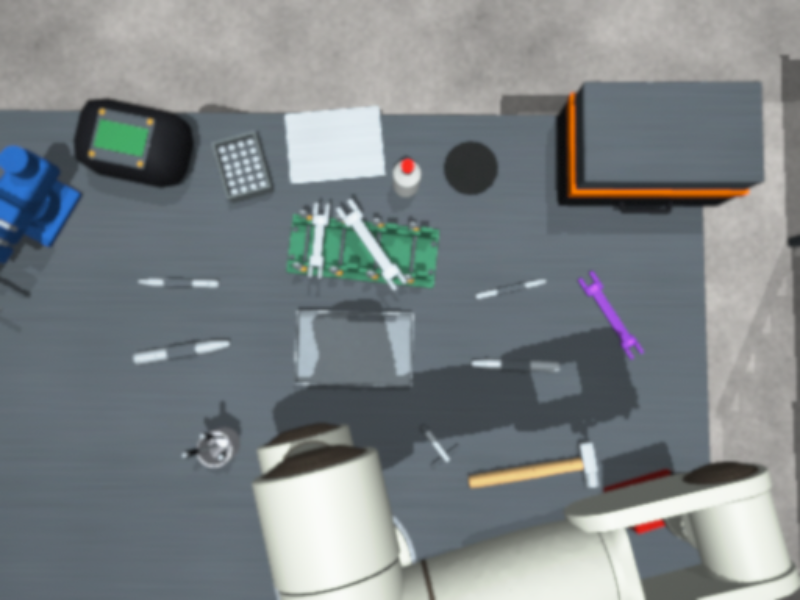

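View pics/side0.png

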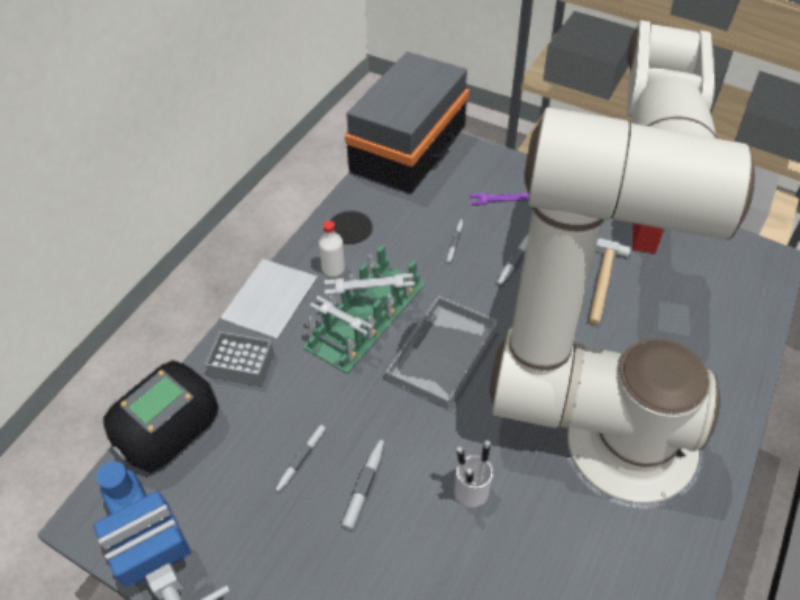

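The top picture shows these candidates (800x600 pixels):
- **Drifts:** (178,283), (182,351), (512,289) and (515,366). The scriber-like stub at (435,443) is a lookalike.
- **Spanners:** long steel at (370,245), short steel at (318,238). The purple one at (610,315) is not meant.
- **Fixtures:** rack at (363,250), with its thick end on the left (+y). Tray at (355,347).

Next I'll measure these.

```bash
cat > h.py <<'E'
from cell import env
import cv2,numpy as np
def K(c): return np.array([[c["fx"],0,c["cx"]],[0,c["fy"],c["cy"]],[0,0,1.]])
def ray(c,uv):
    n=cv2.undistortPoints(np.float64(uv).reshape(-1,1,2),K(c),np.float64(c["dist"])).reshape(-1,2)
    return np.c_[n,np.ones(len(n))]
def onplane(c,uv,z):
    d=ray(c,uv)@c["R"]; o=-c["R"].T@c["t"]
    return o+d*((z-o[2])/d[:,2])[:,None]
def cloud(c):
    h,w=c["depth"].shape; u,v=np.meshgrid(np.arange(w),np.arange(h))
    r=ray(c,np.c_[u.ravel(),v.ravel()])*c["depth"].reshape(-1,1)
    return ((r-c["t"])@c["R"]).reshape(h,w,3)
def pca(P):
    (x,y),(a,b),t=cv2.minAreaRect(np.float32(P))
    if a<b: a,b,t=b,a,t+90
    return np.round([x,y,a,b,(t+90)%180-90],1)
def state():
    s=env.state(); w,x,y,z=s["orientation"]
    from scipy.spatial.transform import Rotation as R
    M=R.from_quat([x,y,z,w]).as_matrix()
    return s,M
E
python3 - <<'E'
import pickle
from h import *
c=pickle.load(open("top.pkl","rb")); X=cloud(c)
hsv=cv2.cvtColor(c["frame"],cv2.COLOR_RGB2HSV)
print("bench z",np.median(X[180:220,20:60,2]))
s=.64
for n,(u,v) in dict(A=(178,283),B=(182,351),C=(512,289),D=(515,366),E=(435,443)).items():
    u,v=int(u*s),int(v*s); r=np.s_[v-17:v+18,u-40:u+41]
    m=((hsv[r][...,2]>140)).astype(np.uint8)
    yy,xx=np.nonzero(m); uv=np.c_[xx+u-40,yy+v-17]
    print(n,len(uv),pca(onplane(c,uv,8)[:,:2]),"zmax",np.percentile(X[r][...,2],99))
g=cv2.inRange(hsv,(60,100,40),(85,255,255)); g[:120]=0
yy,xx=np.nonzero(g[:, :]); k=(xx>170)&(xx<300)&(yy>120)&(yy<200)
print("rack@8",pca(onplane(c,np.c_[xx,yy][k],8)[:,:2]))
for n,(u0,u1,v0,v1) in dict(rack=(175,290,120,190),tray=(180,275,188,255)).items():
    P=X[v0:v1,u0:u1].reshape(-1,3)
    for lo,hi in ((20,45),(75,89),(89,110)):
        Q=P[(P[:,2]>lo)&(P[:,2]<hi)]
        if len(Q)>10: print(n,lo,hi,len(Q),pca(Q[:,:2]))
im=cv2.resize(c["frame"][110:260,170:370,::-1],(800,600),interpolation=cv2.INTER_CUBIC); cv2.imwrite("pics/rackcrop.png",im)
E
```

```text
bench z -0.7065715992228447
A 179 [580.7 351.9 165.2  16.9  88.8] zmax 19.280685119164687
B 317 [439.  341.1 198.7  24.  -80.4] zmax 28.069003838492424
C 136 [ 573.7 -341.5  151.5   15.9  -76.7] zmax 13.861062417476942
D 146 [ 415.8 -351.7  181.4   15.8   87. ] zmax 23.744403795386923
E 113 [ 237.5 -131.6  158.6   57.8  -83.5] zmax 660.6361794193291
rack@8 [652.5 -32.5 307.5 125.1  84.5]
rack 20 45 600 [693.2 -36.2 300.  198.7  84.7]
rack 75 89 143 [686.2 -37.2 269.3 181.6  85.4]
rack 89 110 802 [654.7 -35.  271.7 163.   81. ]
tray 20 45 273 [447.8 -17.1 240.3 150.   89.2]
```

View pics/rackcrop.png

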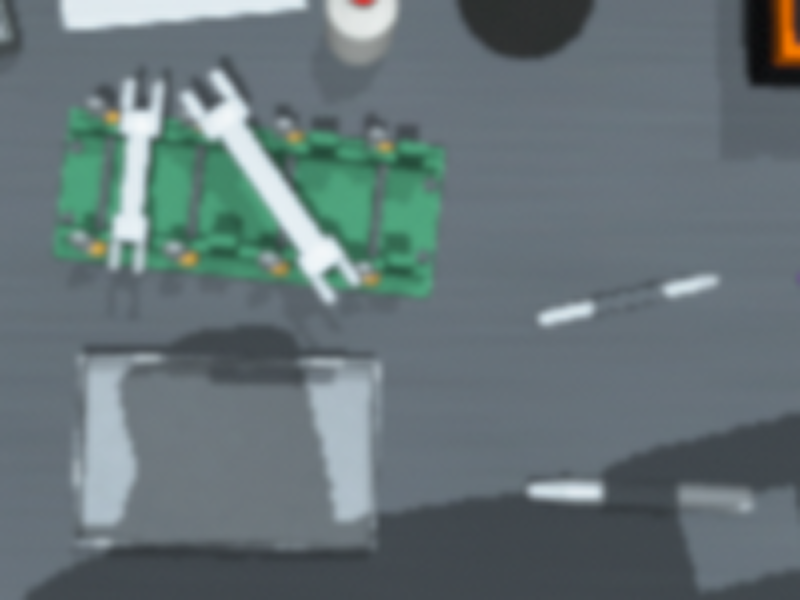

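The crop shows:
- **Spanners:** the short spanner at (135,170) lies along the thickest fork. The long one runs from (225,90) to (330,280). Both are steel, so the choice is right.
- **Jaws:** they sit on the left (+y) side of each tall prong.
- **Tool bit:** it lies at the tray's far wall, at (270,372).
- **Drifts, by length:** A=16, B=24, C=12, D=20.

Next is a wrist look above the rack.

```bash
cat >> h.py <<'E'
def plan(x,y,z,psi=None,verbose=True):
    s,M=state(); p=s["eef_pos"]; yaw=np.degrees(np.arctan2(M[1,0],M[0,0]))
    d=M.T@(np.array([x,y,z])-p)
    print("tcp",p.round(1),"yaw",yaw.round(1),"gap",round(s["finger_gap"],1),"F",np.round(s["wrist_force"],1),"t",round(s["t"],1))
    print("shift mm",d.round(1),"frac",(d/600).round(4), "" if psi is None else "turn/5deg: %.2f"%(-((psi-yaw+180)%360-180)/5))
E
python3 -c "
from h import *
plan(610,-35,330,-5.5)"
```

```text
tcp [ 212.  -534.3  230.8] yaw 21.6 gap 85.3 F [0.9 0.1 0.3] t 0.1
shift mm [ 554.1 -317.3  -98.8] frac [ 0.9235 -0.5289 -0.1647] turn/5deg: 5.43
```

Request:
carry_out --moves '[-1, 0.04, -0.02, -0.03, 0, -1, 0.06, -0.035, -0.03, 0, -1, 0.06, -0.035, -0.03, 0, -1, 0.06, -0.035, -0.03, 0, -1, 0.06, -0.035, -0.03, 0, -1, 0.06, -0.035, -0.015, 0, -1, 0.06, -0.035, 0, 0, -1, 0.06, -0.035, 0, 0, -1, 0.06, -0.035, 0, 0, -1, 0.06, -0.035, 0, 0]'

```text
t: 1.35
eef_pos: [462.0, -218.0, 330.1]
orientation: [-0.0, 0.982, 0.188, -0.0]
wrist_force: [0.8, -0.5, 0.1]
finger_gap: 85.3
finger_force: 0.0
```

Request:
carry_out --moves '[-1, 0.06, -0.035, 0, 0, -1, 0.06, -0.035, 0, 0, -1, 0.06, -0.035, 0, 0, -1, 0.06, -0.035, 0, 0, -1, 0.06, -0.035, 0, 0, -1, 0.04, -0.02, 0, 0, -1, 0, 0, 0, 0, -1, 0, 0, 0, 0, -1, 0, 0, 0, 0, -1, 0, 0, 0, 0]'

```text
t: 2.6
eef_pos: [607.5, -35.8, 330.6]
orientation: [0.0, 0.982, 0.187, 0.0]
wrist_force: [-1.2, -0.7, 0.4]
finger_gap: 85.3
finger_force: 0.0
```

Run:
```python
from h import *
import pickle
plan(610,-35,330,-5.5)
c=env.camera("wrist"); pickle.dump(c,open("w1.pkl","wb"))
cv2.imwrite("pics/w1.png",cv2.resize(c["frame"][...,::-1],(800,600)))
print(c["fx"],-c["R"].T@c["t"],c["R"],c["dist"])
```

```text
tcp [607.5 -35.8 330.6] yaw 21.6 gap 85.3 F [-1.2 -0.7  0.4] t 2.6
shift mm [2.6 0.2 0.6] frac [0.0043 0.0003 0.0009] turn/5deg: 5.42
313.61149515368726 [673.98424154 -10.94034915 472.84942301] [[ 3.68422834e-01 -9.29658322e-01  1.40641884e-04]
 [-8.92053009e-01 -3.53477278e-01  2.81594111e-01]
 [-2.61736595e-01 -1.03871160e-01 -9.59533604e-01]] [0.01354882 0.         0.         0.         0.        ]
```

View pics/w1.png

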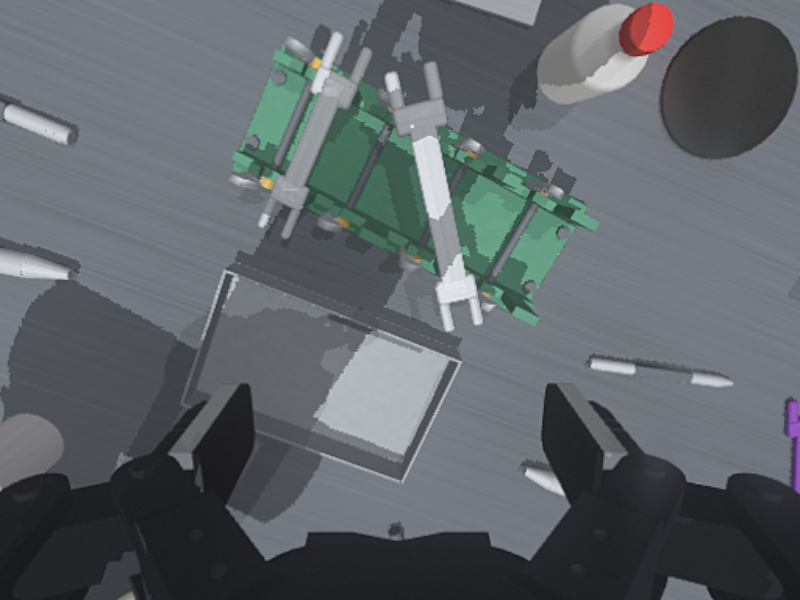

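The wrist view shows the long spanner's centre near (440,200) and the short one's near (315,140). The rack's tall prongs and tray are clear, with the tool bit at (375,330).

Run:
```python
import pickle
from h import *
c=pickle.load(open("w1.pkl","rb")); X=cloud(c); X=X[...,:]
hsv=cv2.cvtColor(c["frame"],cv2.COLOR_RGB2HSV)
g=cv2.inRange(hsv,(60,70,20),(90,255,255))>0
roi=np.zeros_like(g); roi[10:230,130:400]=1
Z=X[...,2]
print("bench",np.median(Z[230:250,330:340]), "base z",np.median(Z[g&roi&(Z<15)]))
P=X[g&roi&(Z<14)&(Z>4)]; print("base rect",pca(P[:,:2]))
def cc(mask,mn):
    n,l=cv2.connectedComponents(mask.astype(np.uint8))
    for i in range(1,n):
        q=X[l==i]
        if len(q)>=mn: print(len(q),q.mean(0).round(1),pca(q[:,:2]))
print("prongs z>84"); cc(g&roi&(Z>84),8)
print("low prongs"); cc(g&roi&(Z>46)&(Z<58),8)
st=(hsv[...,1]<40)&roi&(Z>80)&(Z<110)
print("spanners"); cc(st&(Z>88),150)
print("tray"); t=np.zeros_like(g); t[165:310,110:300]=1
q=X[t&(Z>31)&(Z<40)]; print(len(q),pca(q[:,:2]))
```

```text
bench -0.6650381489490473 base z 7.6399656198087875
base rect [653.  -33.1 309.1 123.7  84.3]
prongs z>84
143 [690.9 -92.9  89.3] [690.9 -93.5  22.1   8.   85. ]
134 [ 683.7 -160.8   92.2] [681.7 -92.5 163.5  10.5 -88.3]
127 [611.1 -15.   89.2] [610.8 -15.1  21.4   8.1  83.9]
118 [ 597.  -153.4   89.1] [ 596.9 -154.    21.9    8.    84.9]
low prongs
59 [708.8  86.7  51.3] [708.9  86.9   9.4   7.6  85.7]
9 [703.8  34.6  53.5] [ 7.037e+02  3.460e+01  6.900e+00  3.000e-01 -6.800e+00]
50 [701.4  13.7  51.5] [701.6  13.6   8.9   7.4  83.9]
49 [694.2 -59.4  51.5] [694.3 -59.7   9.    7.7  84.7]
54 [622.1  95.5  51.1] [622.   96.    9.3   7.8  86.9]
10 [691.  -82.8  52. ] [691.1 -82.7   7.6   2.5  16.6]
10 [618.5  44.3  51.5] [617.5  43.9   8.3   3.   19.8]
48 [ 686.7 -132.8   51.2] [ 686.6 -132.9    9.4    7.7  -89.1]
43 [615.1  22.7  51.6] [614.7  22.7   8.7   7.6  81.8]
20 [ 684.8 -152.3   52.3] [ 684.7 -152.3    8.     2.1    7.9]
20 [614.8 -14.8  52.3] [ 6.146e+02 -1.530e+01  2.090e+01  5.000e-01  8.410e+01]
45 [607.6 -50.7  51.3] [607.2 -50.9   9.1   8.2  84.6]
42 [ 600.4 -123.8   51.1] [ 599.9 -124.5    9.8    7.6   89.2]
28 [ 599.9 -151.    51.7] [ 600.2 -153.2   22.6    6.7  -75.9]
spanners
1050 [ 784.7 -111.3  100. ] [ 786.2 -113.8   52.9   29.1   46.4]
2224 [667.1  51.4  95.4] [661.1  52.8 149.1  31.   -5.4]
3260 [660.5 -47.2  97.4] [651.7 -52.7 198.2  38.1  34.4]
tray
1086 [490.3 -17.9 240.9 233.8  89.1]
```

```bash
cat >> h.py <<'E'
def plan2(x,y,z,psi):
    "turn first (rows of turn), then shift in the turned frame"
    s,M=state(); p=s["eef_pos"]; yaw=np.degrees(np.arctan2(M[1,0],M[0,0]))
    a=np.radians(psi); T=np.array([[np.cos(a),np.sin(a),0],[np.sin(a),-np.cos(a),0],[0,0,-1]]).T
    d=T.T@(np.array([x,y,z])-p)
    print("tcp",p.round(1),"yaw",yaw.round(2),"gap",round(s["finger_gap"],1),"F",np.round(s["wrist_force"],1),"t",round(s["t"],1))
    print("turn/5: %.2f"%(-((psi-yaw+180)%360-180)/5),"shift mm",d.round(1),"frac",(d/600).round(4))
E
python3 -c "
from h import *
plan2(651.7,-52.7,150,34.4)"
```

```text
tcp [607.6 -35.7 330.5] yaw 21.61 gap 85.5 F [-0.6  0.8  0.4] t 2.6
turn/5: -2.56 shift mm [ 26.8  38.9 180.5] frac [0.0446 0.0648 0.3009]
```

Request:
carry_out --moves '[0.1, 0, 0, 0, -1, 0.1, 0, 0, 0, -1, 0.1, 0, 0, 0, -0.56, 0.1, 0.015, 0.022, 0.06, 0, 0.1, 0.015, 0.022, 0.06, 0, 0.1, 0.0146, 0.0208, 0.06, 0, 0.1, 0, 0, 0.06, 0, 0.1, 0, 0, 0.06, 0, 0.1, 0, 0, 0, 0, 0.1, 0, 0, 0, 0]' --grip_force 60

```text
t: 3.9
eef_pos: [652.4, -52.4, 152.1]
orientation: [0.0, 0.955, 0.296, 0.001]
wrist_force: [0.2, -0.3, 0.5]
finger_gap: 38.6
finger_force: 0.0
```

Run:
```python
from h import *
plan2(651.7,-52.7,85,34.4)
c=env.camera("wrist"); X=cloud(c); Z=X[...,2]
hsv=cv2.cvtColor(c["frame"],cv2.COLOR_RGB2HSV)
cv2.imwrite("pics/w2.png",c["frame"][...,::-1])
```

```text
tcp [652.4 -52.4 152.1] yaw 34.44 gap 38.6 F [ 0.2 -0.3  0.5] t 3.9
turn/5: 0.01 shift mm [-0.8 -0.1 67.1] frac [-0.0013 -0.0002  0.1119]
```

View pics/w2.png

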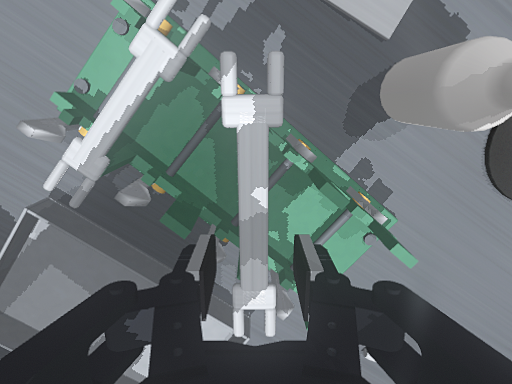

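The spanner runs down column 253, centred between the pads (210 and 303) and aligned with them. I'll descend, grip and lift.

Request:
carry_out --moves '[0.1, 0, 0, 0.04, 0, 0.1, 0, 0, 0.04, 0, 0.1, 0, 0, 0.032, 0, 0.1, 0, 0, 0, 0, 1, 0, 0, 0, 0, 1, 0, 0, 0, 0, 1, 0, 0, 0, 0, 1, 0, 0, 0, 0, 1, 0, 0, -0.03, 0, 1, 0, 0, -0.06, 0]' --grip_force 60

```text
t: 5.2
eef_pos: [651.3, -52.0, 137.6]
orientation: [-0.001, 0.955, 0.296, -0.001]
wrist_force: [0.8, 0.3, -2.5]
finger_gap: 18.3
finger_force: 59.0
```

```bash
python3 -c "
from h import *
plan2(462,-17,160,89)"
```

```text
tcp [651.3 -52.  137.6] yaw 34.44 gap 18.3 F [ 0.8  0.3 -2.5] t 5.2
turn/5: -10.91 shift mm [  31.7 -189.9  -22.4] frac [ 0.0529 -0.3164 -0.0374]
```

Request:
carry_out --moves '[1, 0, 0, -0.02, -1, 1, 0, 0, -0.017, -1, 1, 0, 0, 0, -1, 1, 0, 0, 0, -1, 1, 0, 0, 0, -1, 1, 0, 0, 0, -1, 1, 0, 0, 0, -1, 1, 0, 0, 0, -1, 1, 0, 0, 0, -1, 1, 0, 0, 0, -1]'

```text
t: 6.45
eef_pos: [652.0, -52.2, 160.6]
orientation: [0.0, 0.74, 0.673, 0.0]
wrist_force: [-0.4, 0.1, -2.4]
finger_gap: 18.3
finger_force: 59.1
```

Request:
carry_out --moves '[1, 0.013, -0.05, 0, -0.91, 1, 0.013, -0.06, 0, 0, 1, 0.013, -0.07, 0, 0, 1, 0.013, -0.07, 0, 0, 1, 0, -0.066, 0, 0, 1, 0, 0, 0.07, 0, 1, 0, 0, 0.07, 0, 1, 0, 0, 0, 0, 1, 0, 0, 0, 0, 1, 0, 0, 0, 0]'

```text
t: 7.7
eef_pos: [464.6, -15.5, 77.2]
orientation: [0.001, 0.713, 0.701, 0.001]
wrist_force: [1.2, 0.1, -3.0]
finger_gap: 18.1
finger_force: 59.5
```

Run:
```python
from h import *
plan2(462,-17,6,89)
c=env.camera("wrist"); X=cloud(c); Z=X[...,2]
cv2.imwrite("pics/w3.png",c["frame"][...,::-1])
q=X[(Z>31)&(Z<39)&(np.abs(X[...,0]-448)<85)&(np.abs(X[...,1]+17)<130)]; print(len(q),q.min(0),q.max(0))
```

```text
tcp [464.6 -15.5  77.2] yaw 89.0 gap 18.1 F [ 1.2  0.1 -3. ] t 7.7
turn/5: 0.00 shift mm [-1.6 -2.6 71.2] frac [-0.0027 -0.0043  0.1186]
5981 [ 371.17144143 -135.77752841   31.00145589] [524.73969466 103.42073201  37.07035399]
```

View pics/w3.png

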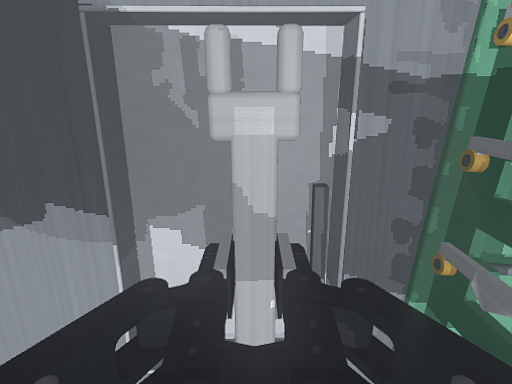

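The spanner is held level along the tray. The bit at column 318 is clear of it.

Request:
carry_out --moves '[1, 0, -0.004, 0.04, 0, 1, 0, 0, 0.04, 0, 1, 0, 0, 0.027, 0, 1, 0, 0, 0.012, 0, 1, 0, 0, 0, 0, 0.35, 0, 0, 0, 0, 0.35, 0, 0, 0, 0, 0.35, 0, 0, 0, 0, 0.35, 0, 0, -0.05, 0, 0.35, 0, 0, -0.07, 0]'

```text
t: 9.0
eef_pos: [460.6, -15.2, 76.2]
orientation: [-0.001, 0.713, 0.701, -0.001]
wrist_force: [1.0, 0.1, 0.5]
finger_gap: 27.4
finger_force: 0.0
```

```bash
python3 -c "
from h import *
plan2(661.1,52.8,170,-5.6)"
```

```text
tcp [460.6 -15.2  76.2] yaw 88.99 gap 27.4 F [1.  0.1 0.5] t 9.0
turn/5: 18.92 shift mm [192.9 -87.2 -93.8] frac [ 0.3215 -0.1453 -0.1563]
```

Request:
carry_out --moves '[0.1, 0, 0, -0.08, 1, 0.1, 0, 0, -0.076, 1, 0.1, 0, 0, 0, 1, 0.1, 0, 0, 0, 1, 0.1, 0, 0, 0, 1, 0.1, 0, 0, 0, 1, 0.1, 0, 0, 0, 1, 0.1, 0, 0, 0, 1, 0.1, 0, 0, 0, 1, 0.1, 0, 0, 0, 1]'

```text
t: 10.25
eef_pos: [461.2, -15.3, 169.6]
orientation: [0.0, 0.943, 0.332, 0.0]
wrist_force: [-0.2, 0.7, 0.4]
finger_gap: 38.5
finger_force: 0.0
```

Request:
carry_out --moves '[0.1, 0, 0, 0, 1, 0.1, 0, 0, 0, 1, 0.1, 0, 0, 0, 1, 0.1, 0, 0, 0, 1, 0.1, 0, 0, 0, 1, 0.1, 0, 0, 0, 1, 0.1, 0, 0, 0, 1, 0.1, 0, 0, 0, 1, 0.1, 0, 0, 0, 0.92, 0.1, 0.0215, -0.0053, 0, 0]'

```text
t: 11.5
eef_pos: [474.6, -13.4, 169.9]
orientation: [0.0, 0.999, -0.049, 0.0]
wrist_force: [0.9, -0.4, 0.7]
finger_gap: 38.1
finger_force: 0.0
```

Request:
carry_out --moves '[0.1, 0.06, -0.028, 0, 0, 0.1, 0.06, -0.028, 0, 0, 0.1, 0.06, -0.028, 0, 0, 0.1, 0.06, -0.028, 0, 0, 0.1, 0.06, -0.028, 0, 0, 0.1, 0, 0, 0, 0, 0.1, 0, 0, 0, 0, 0.1, 0, 0, 0, 0, 0.1, 0, 0, 0, 0, 0.1, 0, 0, 0, 0]'

```text
t: 12.75
eef_pos: [661.5, 52.5, 169.9]
orientation: [-0.0, 0.999, -0.049, 0.0]
wrist_force: [0.0, 0.5, 0.1]
finger_gap: 38.2
finger_force: 0.0
```

Run:
```python
from h import *
plan2(661.1,52.8,85,-5.6)
c=env.camera("wrist"); X=cloud(c); Z=X[...,2]
cv2.imwrite("pics/w4.png",c["frame"][...,::-1])
hsv=cv2.cvtColor(c["frame"],cv2.COLOR_RGB2HSV)
m=(Z>89)&(Z<103)&(hsv[...,1]<45)&(abs(X[...,0]-661)<90)&(abs(X[...,1]-53)<30)
print(np.percentile(Z[m],[5,50,95]),pca(X[m][:,:2]))
```

```text
tcp [661.5  52.5 169.9] yaw -5.61 gap 38.2 F [0.  0.5 0.1] t 12.8
turn/5: -0.00 shift mm [-0.5 -0.3 84.9] frac [-0.0008 -0.0004  0.1415]
[93.52853827 95.34411147 96.48294698] [660.5  52.4 149.4  30.2  -4.7]
```

View pics/w4.png

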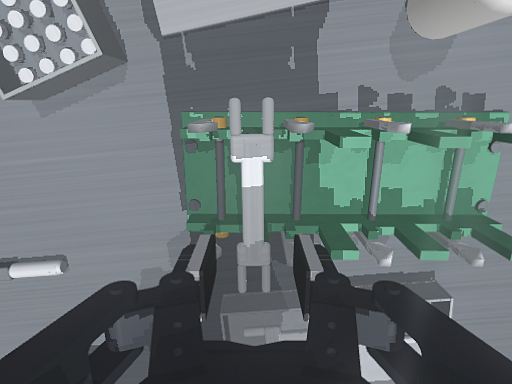

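The short spanner runs down column 253, between the pads (205 and 305). I'll descend and grip.

Request:
carry_out --moves '[0.1, 0, 0, 0.05, 0, 0.1, 0, 0, 0.05, 0, 0.1, 0, 0, 0.042, 0, 0.1, 0, 0, 0, 0, 1, 0, 0, 0, 0, 1, 0, 0, 0, 0, 1, 0, 0, 0, 0, 1, 0, 0, 0, 0, 1, 0, 0, -0.05, 0, 1, 0, 0, -0.07, 0]'

```text
t: 14.05
eef_pos: [661.3, 52.7, 156.9]
orientation: [-0.0, 0.999, -0.049, -0.001]
wrist_force: [-0.1, 0.3, -1.1]
finger_gap: 14.0
finger_force: 58.9
```

```bash
python3 -c "
from h import *
plan2(412,-17,160,89)"
```

```text
tcp [661.3  52.7 156.9] yaw -5.61 gap 14.0 F [-0.1  0.3 -1.1] t 14.1
turn/5: -18.92 shift mm [ -74.  -248.    -3.1] frac [-0.1234 -0.4134 -0.0052]
```

Request:
carry_out --moves '[1, 0, 0, -0.005, -1, 1, 0, 0, 0, -1, 1, 0, 0, 0, -1, 1, 0, 0, 0, -1, 1, 0, 0, 0, -1, 1, 0, 0, 0, -1, 1, 0, 0, 0, -1, 1, 0, 0, 0, -1, 1, 0, 0, 0, -1, 1, 0, 0, 0, -1]'

```text
t: 15.3
eef_pos: [661.8, 52.7, 160.0]
orientation: [0.0, 0.925, 0.379, 0.0]
wrist_force: [0.3, -0.0, -1.7]
finger_gap: 13.7
finger_force: 58.9
```

Request:
carry_out --moves '[1, 0, 0, 0, -1, 1, 0, 0, 0, -1, 1, 0, 0, 0, -1, 1, 0, 0, 0, -1, 1, 0, 0, 0, -1, 1, 0, 0, 0, -1, 1, 0, 0, 0, -1, 1, 0, 0, 0, -1, 1, 0, 0, 0, -0.92, 1, -0.0034, -0.0134, 0, 0]'

```text
t: 16.55
eef_pos: [653.6, 50.7, 159.7]
orientation: [0.0, 0.713, 0.701, 0.0]
wrist_force: [-0.4, -0.6, -2.0]
finger_gap: 13.8
finger_force: 58.9
```

Request:
carry_out --moves '[1, -0.02, -0.06, 0, 0, 1, -0.02, -0.07, 0, 0, 1, -0.02, -0.07, 0, 0, 1, -0.02, -0.07, 0, 0, 1, -0.02, -0.07, 0, 0, 1, -0.02, -0.06, 0, 0, 1, 0, 0, 0.06, 0, 1, 0, 0, 0.05, 0, 1, 0, 0, 0, 0, 1, 0, 0, 0, 0]'

```text
t: 17.8
eef_pos: [412.8, -17.1, 94.6]
orientation: [0.001, 0.714, 0.701, 0.0]
wrist_force: [-0.1, -0.3, -0.9]
finger_gap: 14.0
finger_force: 59.0
```

Run:
```python
from h import *
plan2(412,-17,7,89)
c=env.camera("wrist")
cv2.imwrite("pics/w5.png",c["frame"][...,::-1])
```

```text
tcp [412.8 -17.1  94.6] yaw 88.95 gap 14.0 F [-0.1 -0.3 -0.9] t 17.8
turn/5: -0.01 shift mm [ 0.1 -0.8 87.6] frac [ 1.00e-04 -1.40e-03  1.46e-01]
```

View pics/w5.png

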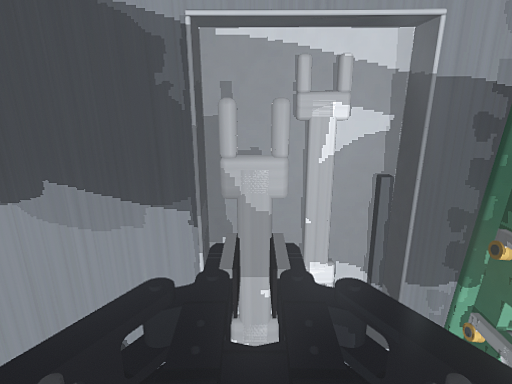

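The long spanner lies flat in the tray at column 320, beside the held one. I'll lower the short one and release it.

Request:
carry_out --moves '[1, 0, -0.002, 0.05, 0, 1, 0, 0, 0.05, 0, 1, 0, 0, 0.034, 0, 1, 0, 0, 0.012, 0, 1, 0, 0, 0, 0, 0.45, 0, 0, 0, 0, 0.45, 0, 0, 0, 0, 0.45, 0, 0, 0, 0, 0.45, 0, 0, -0.05, 0, 0.45, 0, 0, -0.08, 0]'

```text
t: 19.1
eef_pos: [410.4, -16.8, 83.9]
orientation: [-0.001, 0.713, 0.701, -0.001]
wrist_force: [0.6, -1.1, 0.9]
finger_gap: 23.7
finger_force: 0.0
```

Request:
carry_out --moves '[-1, 0, 0, -0.08, 0, -1, 0, 0, -0.08, 0, -1, 0, 0, -0.06, 0, -1, 0, 0, 0, 0, -1, 0, 0, 0, 0, -1, 0, 0, 0, 0, -1, 0, 0, 0, 0, -1, 0, 0, 0, 0, -1, 0, 0, 0, 0, -1, 0, 0, 0, 0]'

```text
t: 20.35
eef_pos: [411.2, -17.0, 215.7]
orientation: [-0.0, 0.713, 0.701, 0.0]
wrist_force: [-0.3, -0.6, 0.4]
finger_gap: 85.4
finger_force: 0.0
```

Run:
```python
from h import *
c=env.camera("wrist"); X=cloud(c); Z=X[...,2]
hsv=cv2.cvtColor(c["frame"],cv2.COLOR_RGB2HSV)
for n,(x0,x1,lo,hi) in dict(short=(385,436,6,13),long=(438,490,6,16)).items():
    m=(Z>lo)&(Z<hi)&(X[...,0]>x0)&(X[...,0]<x1)&(abs(X[...,1]+16)<112)
    print(n,pca(X[m][:,:2]),np.percentile(Z[m],[10,50,90]))
c=env.camera("top"); X=cloud(c);hsv=cv2.cvtColor(c["frame"],cv2.COLOR_RGB2HSV)
# drifts: bright ends and dark grip by height
for n,(x,y) in dict(d16=(580.7,351.9),d24=(439,341),d12=(573.7,-341.5),d20=(415.8,-351.7)).items():
    m=(abs(X[...,0]-x)<60)&(abs(X[...,1]-y)<130)&(X[...,2]>4)&(X[...,2]<32)
    print(n,pca(X[m][:,:2]),m.sum())
plan2(439-60,341,150,90)
```

```text
short [411.9 -20.1 148.9  29.9  89.7] [7.16630546 8.37513423 9.41294925]
long [463.1 -16.7 197.8  37.9 -89.8] [ 9.17609674 10.46317235 11.49802532]
d16 [580.7 351.4 258.4 118.1 -89.6] 468
d24 [439.6 341.2 258.7 119.2 -89.6] 691
d12 [ 572.6 -340.2  254.4  118.   -89.7] 347
d20 [ 416.  -350.4  257.   119.    89.5] 533
tcp [411.2 -17.  215.7] yaw 88.99 gap 85.7 F [ 0.3 -0.3 -0.2] t 20.4
turn/5: -0.20 shift mm [358.  -32.2  65.7] frac [ 0.5967 -0.0537  0.1095]
```

```bash
python3 -c "
from h import *
plan2(439,341,200,99.6)"
```

```text
tcp [411.2 -17.  215.7] yaw 88.99 gap 85.7 F [ 0.3 -0.3 -0.2] t 20.4
turn/5: -2.12 shift mm [348.4  87.1  15.7] frac [0.5806 0.1452 0.0262]
```

Request:
carry_out --moves '[-1, 0, 0, 0, -1, -1, 0.05, 0.0145, 0, -1, -1, 0.08, 0.02, 0, -0.12, -1, 0.08, 0.02, 0, 0, -1, 0.08, 0.02, 0, 0, -1, 0.08, 0.02, 0, 0, -1, 0.08, 0.02, 0, 0, -1, 0.08, 0.02, 0.01, 0, -1, 0.05, 0.01, 0.016, 0, -1, 0, 0, 0, 0]'

```text
t: 21.7
eef_pos: [441.6, 341.6, 198.9]
orientation: [-0.0, 0.645, 0.765, -0.001]
wrist_force: [-0.7, -0.9, 0.4]
finger_gap: 85.5
finger_force: 0.0
```

```bash
cat >> h.py <<'E'
def drift(x,y,D,save=None,r=120):
    "centre/axis of a lying drift of thickness D near x,y from the wrist depth"
    c=env.camera("wrist"); X=cloud(c); Z=X[...,2]
    if save: cv2.imwrite(save,c["frame"][...,::-1])
    m=((Z>D*0.35)&(Z<D+5)&(np.hypot(X[...,0]-x,X[...,1]-y)<r)).astype(np.uint8)
    n,l,st,_=cv2.connectedComponentsWithStats(m)
    for i in range(1,n):
        if st[i,4]>300:
            P=X[l==i]; print("comp",len(P),pca(P[:,:2]),"ztop",np.percentile(P[:,2],[50,98]).round(1),"px",st[i,:4])
E
python3 - <<'E'
from h import *
plan2(439,341,200,99.6)
drift(439,341,24,"pics/w6.png",r=130)
E
```

```text
tcp [441.6 341.6 198.9] yaw 99.73 gap 85.5 F [-0.7 -0.9  0.4] t 21.7
turn/5: 0.03 shift mm [-0.1 -2.7 -1.1] frac [-0.0002 -0.0045 -0.0018]
comp 3864 [441.6 337.1 194.8  24.  -80.3] ztop [22.6 24.8] px [243  76  24 181]
```

View pics/w6.png

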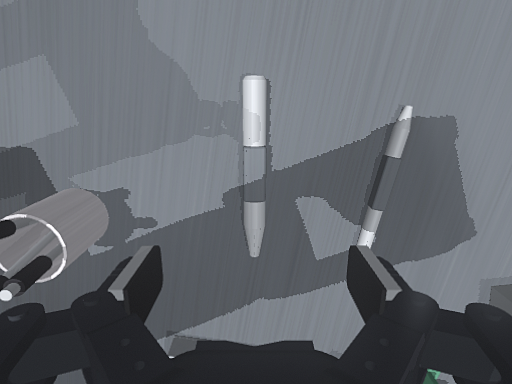

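It is the 24 mm drift: length 194.8, width 24.0, at column 254, rows 76 to 257. The 16 mm drift is at (388,180).

```bash
python3 -c "
from h import *
plan2(441.6,337.1,3,99.7)"
```

```text
tcp [441.9 340.5 199.5] yaw 99.68 gap 85.2 F [ 0.  -0.2  0.5] t 21.8
turn/5: -0.00 shift mm [ -3.4  -0.9 196.5] frac [-0.0056 -0.0014  0.3275]
```

Request:
carry_out --moves '[-0.1, -0.0056, -0.0014, 0.07, 0, -0.1, 0, 0, 0.08, 0, -0.1, 0, 0, 0.08, 0, -0.1, 0, 0, 0.06, 0, -0.1, 0, 0, 0.03, 0, -0.1, 0, 0, 0.0075, 0, -0.1, 0, 0, 0, 0, 1, 0, 0, 0, 0, 1, 0, 0, 0, 0, 1, 0, 0, 0, 0]' --grip_force 100

```text
t: 23.0
eef_pos: [442.5, 336.9, 5.2]
orientation: [0.0, 0.645, 0.764, 0.001]
wrist_force: [-2.3, -2.1, 11.3]
finger_gap: 21.9
finger_force: 99.1
```

Request:
carry_out --moves '[1, 0, 0, 0, 0, 1, 0, 0, -0.03, 0, 1, 0, 0, -0.07, 0, 1, 0, 0, -0.08, -1, 1, 0, 0, -0.08, -1, 1, 0, 0, 0, -1, 1, 0, 0, 0, -1, 1, 0, 0, 0, -1, 1, 0, 0, 0, -1, 1, 0, 0, 0, -1]'

```text
t: 24.25
eef_pos: [441.7, 336.5, 160.6]
orientation: [0.0, 0.385, 0.923, 0.0]
wrist_force: [0.4, 0.5, -6.9]
finger_gap: 21.5
finger_force: 99.6
```

```bash
python3 -c "
from h import *
plan2(663.8,74.3,160,174.25)"
```

```text
tcp [441.7 336.5 160.6] yaw 134.77 gap 21.5 F [ 0.4  0.5 -6.9] t 24.2
turn/5: -7.90 shift mm [-247.2 -238.6    0.6] frac [-0.4121 -0.3977  0.001 ]
```

Request:
carry_out --moves '[1, 0, 0, 0, -1, 1, 0, 0, 0, -1, 1, 0, 0, 0, -1, 1, 0, 0, 0, -1, 1, 0, 0, 0, -1, 1, 0, 0, 0, -1, 1, 0, 0, 0, -1, 1, 0, 0, 0, -0.9, 1, -0.03, -0.03, 0, 0, 1, -0.06, -0.06, 0, 0]'

```text
t: 25.5
eef_pos: [489.7, 277.6, 160.7]
orientation: [0.0, 0.05, 0.999, 0.0]
wrist_force: [1.7, 0.4, -6.6]
finger_gap: 21.6
finger_force: 99.7
```

Request:
carry_out --moves '[1, -0.06, -0.06, 0, 0, 1, -0.06, -0.06, 0, 0, 1, -0.06, -0.06, 0, 0, 1, -0.06, -0.06, 0, 0, 1, -0.06, -0.06, 0, 0, 1, -0.022, -0.0077, 0, 0, 1, 0, 0, 0, 0, 1, 0, 0, 0, 0, 1, 0, 0, 0, 0, 1, 0, 0, 0, 0]'

```text
t: 26.75
eef_pos: [662.9, 74.5, 159.9]
orientation: [0.0, 0.051, 0.999, 0.0]
wrist_force: [0.3, 0.2, -7.8]
finger_gap: 22.1
finger_force: 99.9
```

```bash
cat >> h.py <<'E'
def held(save=None):
    "axis of held drift in rack-level view + rack features from the wrist depth"
    c=env.camera("wrist"); X=cloud(c); Z=X[...,2]
    if save: cv2.imwrite(save,c["frame"][...,::-1])
    s,M=state(); p=s["eef_pos"]; T=(X-p)@M      # tool frame
    hsv=cv2.cvtColor(c["frame"],cv2.COLOR_RGB2HSV)
    m=(abs(T[...,1])<16)&(T[...,0]>25)&(T[...,0]<110)&(T[...,2]<3)&(T[...,2]>-30)
    P=T[m]; print("held tool-frame",pca(P[:,:2]),"x max",np.percentile(P[:,0],99.5).round(1),"z top",np.percentile(P[:,2],2).round(1))
    g=(cv2.inRange(hsv,(60,70,20),(90,255,255))>0)&(abs(X[...,0]-653)<90)&(abs(X[...,1]+33)<170)
    R=np.array([[.995,-.1002],[.1002,.995]])
    for nm,lo,hi in(("tall",84,96),("low",47,56)):
        n,l=cv2.connectedComponents((g&(Z>lo)&(Z<hi)).astype(np.uint8))
        for i in range(1,n):
            q=X[l==i]
            if len(q)>60:
                r=(q[:,:2]-[653,-33.2])@R.T; a=pca(r); print(nm,len(q),a, "z",np.median(q[:,2]).round(1))
E
python3 - <<'E'
from h import *
plan2(663.8,74.3,110,174.25)
held("pics/w7.png")
E
```

```text
tcp [662.9  74.5 159.9] yaw 174.14 gap 22.1 F [ 0.3  0.2 -7.8] t 26.8
turn/5: -0.02 shift mm [-0.9 -0.1 49.9] frac [-0.0014 -0.0002  0.0832]
held tool-frame [62.5 -1.5 75.  24.2 -0. ] x max 99.4 z top -19.2
tall 434 [-44.2 -54.6  20.6   8.  -90. ] z 89.4
tall 468 [-44.3  14.3  22.9   8.3 -89.5] z 89.5
tall 281 [-44.3  80.4  14.6   8.2  89.8] z 89.6
tall 425 [ 43.5 -56.   23.9   9.2 -89.2] z 89.4
tall 402 [ 43.   14.2  22.9   8.7 -89.4] z 89.3
low 87 [-47.4 -54.2  22.8   7.1  70.3] z 53.5
low 146 [-44.5 -22.    9.9   8.   87.7] z 51.6
low 112 [-44.5  52.2   9.1   7.7  88.1] z 51.5
low 162 [ 39.9 -55.   23.4   7.7  72.1] z 51.7
low 126 [ 43.2 -22.    9.4   8.4  85.3] z 51.4
low 132 [39.9 15.2 22.8  6.8 73.6] z 51.6
low 115 [43.4 52.1  9.   8.5 88.4] z 51.4
low 147 [ 43.5 -96.   10.   10.   85.9] z 51.3
```

View pics/w7.png

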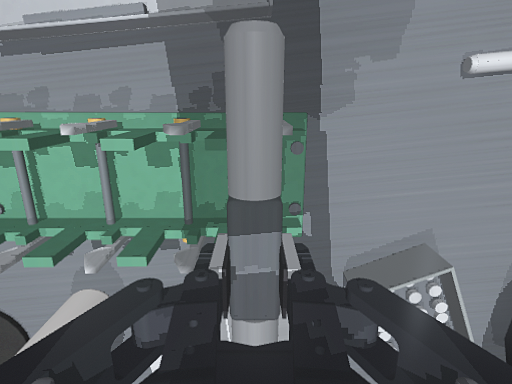

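The held drift is along columns 225 to 285, parallel to the fork lines, and fork 24 is directly under it. I'll average a few frames to see how much the readings scatter.

```bash
cat >> h.py <<'E'
def fine(k,D,n=6):
    "mean over n frames: TCP, held drift and fork (rack frame, mm), seat k"
    R=np.array([[.995,-.1002],[.1002,.995]]); O=np.array([653,-33.2]); out=[]
    for _ in range(n):
        s,M=state(); c=env.camera("wrist"); X=cloud(c); Z=X[...,2]
        p=s["eef_pos"]; T=(X-p)@M; hsv=cv2.cvtColor(c["frame"],cv2.COLOR_RGB2HSV)
        m=(abs(T[...,1])<D/2+5)&(T[...,0]>30)&(T[...,0]<75)&(T[...,2]<3)&(T[...,2]>-D-8)
        r=(X[m][:,:2]-O)@R.T; a=pca(r); ya=(np.percentile(r[:,1],1)+np.percentile(r[:,1],99))/2
        g=(cv2.inRange(hsv,(60,70,20),(90,255,255))>0)
        rr=(X[...,:2]-O)@R.T; res=[]
        for kk,DD in((-108,14.5),(-36,18.5),(36,22.5),(108,26.5)):
            e=kk+DD/2+4.7
            q=rr[g&(Z>49)&(Z<54)&(abs(rr[...,1]-e)<7.5)&(abs(abs(rr[...,0])-44)<7)]
            if len(q)>60: res.append((np.percentile(q[:,1],2)+np.percentile(q[:,1],98))/2-e)
            e=kk-DD/2-11
            q=rr[g&(Z>86)&(Z<93)&(abs(rr[...,1]-e)<14)&(abs(abs(rr[...,0])-44)<7)]
            if len(q)>250: res.append((np.percentile(q[:,1],2)+np.percentile(q[:,1],98))/2-e)
        tc=(p[:2]-O)@R.T
        yaw=np.degrees(np.arctan2(M[1,0],M[0,0]))
        out.append([tc[0],tc[1]-k,p[2],yaw,ya-k,np.mean(res),len(res)])
    o=np.array(out); print("tcp x, y-seat, z, yaw | drift y-seat | rack bias | n"); print(o.mean(0).round(2)); print(o.std(0).round(2))
E
python3 - <<'E'
from h import *
fine(108,24)
E
```

```text
tcp x, y-seat, z, yaw | drift y-seat | rack bias | n
[ -0.62  -0.26 159.73 174.11  -1.75  -0.21   6.  ]
[0.09 0.14 0.09 0.01 0.13 0.04 0.  ]
```

Run:
```python
from h import *
s,M=state(); c=env.camera("wrist"); X=cloud(c); T=(X-s["eef_pos"])@M
hsv=cv2.cvtColor(c["frame"],cv2.COLOR_RGB2HSV)
for lo in range(-130,5,10):
    m=(T[...,2]>lo)&(T[...,2]<lo+10)&(abs(T[...,1])<100)&(T[...,0]<24)&(c["depth"]>0)
    if m.sum()>50:
        y=T[m][:,1]; print(lo,m.sum(),np.percentile(y,[.5,99.5]).round(1),"mid",np.percentile(y,[.5,99.5]).mean().round(2), "inner",y[y<0].max().round(1) if (y<0).any() else None,y[y>0].min().round(1) if (y>0).any() else None)
c2=-c["R"].T@c["t"]; print("cam in tool",((c2-s["eef_pos"])@M).round(1),(c["R"]@M).round(3))
```

```text
-100 1372 [-21.6  18.2] mid -1.69 inner -9.4 6.2
-90 9279 [-60.1  57.2] mid -1.48 inner -0.0 0.0
-80 10601 [-58.6  55.3] mid -1.64 inner -0.1 0.0
-70 5662 [-53.7  50.5] mid -1.63 inner -11.8 8.8
-60 7618 [-48.1  44.9] mid -1.57 inner -12.8 9.7
-50 2171 [-43.9  40.3] mid -1.77 inner -13.7 10.7
-40 1143 [-24.8  20.1] mid -2.38 inner -12.2 9.2
-30 896 [-25.8  22.8] mid -1.49 inner -0.9 0.5
-20 6721 [-24.5  21.5] mid -1.51 inner -0.0 0.0
-10 209 [-24.5  21.5] mid -1.5 inner -12.7 9.9
cam in tool [  72.2   -1.7 -142.2] [[ 0.     1.    -0.   ]
 [-0.959  0.    -0.284]
 [-0.284  0.001  0.959]]
```

The gripper itself reads 1.6 mm off centre at every range. In world axes the wrist camera is offset about −1.5 mm in y, so the in-image comparison is the one to trust: shift +1.5 mm along tool y.

Request:
carry_out --moves '[1, 0, 0.0025, 0.03, -0.03, 1, 0, 0, 0.04, 0, 1, 0, 0, 0.025, 0, 1, 0, 0, 0.01, 0, 1, 0, 0, 0.01, 0, 1, 0, 0, 0.01, 0, 1, 0, 0, 0.01, 0, 1, 0, 0, 0.01, 0, 1, 0, 0, 0.01, 0, 1, 0, 0, 0.01, 0]'

```text
t: 28.4
eef_pos: [664.3, 74.5, 61.6]
orientation: [0.001, 0.05, 0.999, -0.0]
wrist_force: [-0.3, -5.4, -0.3]
finger_gap: 21.5
finger_force: 100.9
```

Run:
```python
from h import *
plan2(664.1,75.6,42,174.25)
```

```text
tcp [664.3  74.5  61.6] yaw 174.22 gap 21.5 F [-0.3 -5.4 -0.3] t 28.4
turn/5: -0.01 shift mm [ 0.3  1.  19.6] frac [0.0005 0.0017 0.0327]
```

Request:
carry_out --moves '[1, 0, 0.001, 0.006, 0, 1, 0, 0, 0.006, 0, 1, 0, 0, 0.006, 0, 1, 0, 0, 0.005, 0, 1, 0, 0, 0.005, 0, 1, 0, 0, 0.004, 0, 1, 0, 0, 0, 0, 1, 0, 0, 0, 0, 1, 0, 0, 0, 0, 1, 0, 0, 0, 0]'

```text
t: 29.65
eef_pos: [663.7, 76.0, 43.0]
orientation: [0.001, 0.05, 0.999, 0.0]
wrist_force: [-7.4, -1.2, 12.3]
finger_gap: 21.4
finger_force: 102.6
```

Run:
```python
from h import *
plan2(664.1,75.6,42,174.25)
```

```text
tcp [663.7  76.   43. ] yaw 174.26 gap 21.4 F [-7.4 -1.2 12.3] t 29.6
turn/5: 0.00 shift mm [-0.4 -0.4  1. ] frac [-0.0007 -0.0006  0.0016]
```

Request:
carry_out --moves '[1, 0, 0, 0.001, 0, 1, 0, 0, 0, 0, 0.1, 0, 0, -0.0015, 0, 0.1, 0, 0, 0, 0, 0.1, 0, 0, 0, 0, 0.1, 0, 0, 0, 0, 0.1, 0, 0, -0.04, 0, 0.1, 0, 0, -0.07, 0, 0.1, 0, 0, -0.07, 0, 0.1, 0, 0, -0.02, 0]'

```text
t: 30.9
eef_pos: [664.4, 75.9, 164.7]
orientation: [0.002, 0.05, 0.999, 0.0]
wrist_force: [-0.5, 0.4, -0.4]
finger_gap: 38.4
finger_force: 0.0
```

```bash
cat >> h.py <<'E'
def seated(k,D,save=None):
    R=np.array([[.995,-.1002],[.1002,.995]]); O=np.array([653,-33.2])
    c=env.camera("wrist"); X=cloud(c); Z=X[...,2]; rr=(X[...,:2]-O)@R.T
    hsv=cv2.cvtColor(c["frame"],cv2.COLOR_RGB2HSV)
    if save: cv2.imwrite(save,c["frame"][...,::-1])
    m=(abs(rr[...,1]-k)<D/2+6)&(abs(rr[...,0])<37)&(Z>35)&(Z<100)
    q=rr[m]; print("drift y-seat",((np.percentile(q[:,1],2)+np.percentile(q[:,1],98))/2-k).round(2),"yaw",pca(q)[4],"top z",np.percentile(Z[m],[50,95]).round(1),"expect",50+D/2)
E
python3 - <<'E'
from h import *
seated(108,24,"pics/w8.png")
plan2(579.5,350.3,200,92)
E
```

```text
drift y-seat 0.54 yaw -0.0 top z [61.3 62.6] expect 62.0
tcp [664.3  75.9 164.8] yaw 174.25 gap 38.3 F [ 0.7 -0.3  1.5] t 30.9
turn/5: 16.45 shift mm [277.2 -75.2 -35.2] frac [ 0.4619 -0.1254 -0.0587]
```

View pics/w8.png

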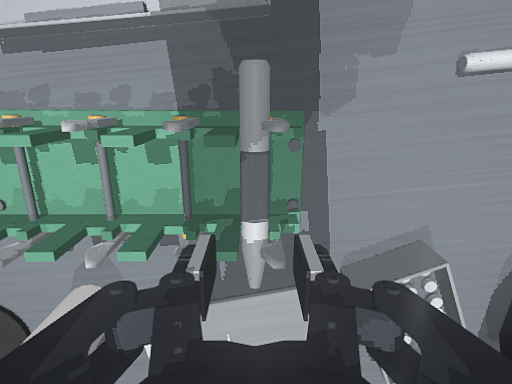

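The 24 mm drift is home: top at 62.6, hooks over it at (275,125). Next is the 16 mm one.

Request:
carry_out --moves '[-0.1, 0, 0, -0.03, 1, -0.1, 0, 0, -0.03, 1, -0.1, 0, 0, 0, 1, -0.1, 0, 0, 0, 1, -0.1, 0, 0, 0, 1, -0.1, 0, 0, 0, 1, -0.1, 0, 0, 0, 1, -0.1, 0, 0, 0, 1, -0.1, 0, 0, 0, 1, -0.1, 0, 0, 0, 1]'

```text
t: 32.2
eef_pos: [663.2, 75.9, 196.0]
orientation: [-0.001, 0.469, 0.883, -0.0]
wrist_force: [-0.2, 0.1, 0.9]
finger_gap: 47.4
finger_force: 0.0
```

Request:
carry_out --moves '[-0.1, 0, 0, 0, 1, -0.1, 0, 0, 0, 1, -0.1, 0, 0, 0, 1, -0.1, 0, 0, 0, 1, -0.1, 0, 0, 0, 1, -0.1, 0, 0, 0, 1, -0.1, 0, 0, 0, 0.45, -0.1, 0.07, -0.019, 0, 0, -0.1, 0.08, -0.021, 0, 0, -0.1, 0.08, -0.021, 0, 0]'

```text
t: 33.45
eef_pos: [621.3, 213.7, 196.1]
orientation: [-0.001, 0.695, 0.719, -0.001]
wrist_force: [1.3, 0.7, 0.1]
finger_gap: 47.1
finger_force: 0.0
```

Request:
carry_out --moves '[-0.1, 0.08, -0.021, 0, 0, -0.1, 0.08, -0.021, 0, 0, -0.1, 0.07, -0.021, 0, 0, -0.1, 0, 0, 0, 0, -0.1, 0, 0, 0, 0, -0.1, 0, 0, 0, 0, -0.1, 0, 0, 0, 0, -0.1, 0, 0, 0, 0, -0.1, 0, 0, 0, 0, -0.1, 0, 0, 0, 0]'

```text
t: 34.7
eef_pos: [579.6, 349.1, 197.7]
orientation: [-0.0, 0.695, 0.719, 0.0]
wrist_force: [0.1, -0.5, -0.5]
finger_gap: 47.1
finger_force: 0.0
```

Run:
```python
from h import *
drift(580,351,16,r=130)
drift(580,351,16,r=130)
plan2(580.7,351.9,6,90)
```

```text
comp 2156 [583.3 349.  165.   16.   88.8] ztop [14.8 16.8] px [247  88  23 153]
comp 2155 [583.3 349.2 164.8  16.   88.8] ztop [14.8 16.8] px [247  88  23 153]
tcp [579.6 349.1 197.7] yaw 91.99 gap 47.2 F [-0.5  0.1  0.2] t 34.8
turn/5: 0.40 shift mm [  2.8   1.1 191.7] frac [0.0046 0.0019 0.3196]
```

Request:
carry_out --moves '[-0.1, 0, 0, 0.03, 0.64, -0.1, 0.0027, 0.0068, 0.07, 0, -0.1, 0, 0, 0.08, 0, -0.1, 0, 0, 0.08, 0, -0.1, 0, 0, 0.045, 0, -0.1, 0, 0, 0.016, 0, -0.1, 0, 0, 0, 0, 1, 0, 0, 0, 0, 1, 0, 0, 0, 0, 1, 0, 0, 0, 0]'

```text
t: 36.05
eef_pos: [584.4, 351.0, 6.9]
orientation: [0.0, 0.714, 0.7, 0.001]
wrist_force: [-0.9, -0.9, 8.2]
finger_gap: 13.0
finger_force: 98.7
```

Request:
carry_out --moves '[1, 0, 0, 0, 0, 1, 0, 0, -0.03, 0, 1, 0, 0, -0.07, 0, 1, 0, 0, -0.08, -1, 1, 0, 0, -0.08, -1, 1, 0, 0, 0, -1, 1, 0, 0, 0, -1, 1, 0, 0, 0, -1, 1, 0, 0, 0, -1, 1, 0, 0, 0, -1]'

```text
t: 37.3
eef_pos: [583.6, 350.7, 162.6]
orientation: [0.0, 0.47, 0.883, 0.0]
wrist_force: [-0.6, -0.9, -2.6]
finger_gap: 12.5
finger_force: 98.4
```

```bash
python3 -c "
from h import *
plan2(649.7,-67.6,160,174.25)"
```

```text
tcp [583.6 350.7 162.6] yaw 123.96 gap 12.5 F [-0.6 -0.9 -2.6] t 37.3
turn/5: -10.06 shift mm [-107.7 -409.5    2.6] frac [-0.1795 -0.6825  0.0043]
```

Request:
carry_out --moves '[1, 0, 0, 0, -1, 1, 0, 0, 0, -1, 1, 0, 0, 0, -1, 1, 0, 0, 0, -1, 1, 0, 0, 0, -1, 1, 0, 0, 0, -1, 1, 0, 0, 0, -1, 1, 0, 0, 0, -1, 1, 0, 0, 0, -1, 1, 0, 0, 0, -1]'

```text
t: 38.55
eef_pos: [583.6, 350.6, 162.6]
orientation: [0.0, 0.053, 0.999, 0.0]
wrist_force: [0.2, -0.6, -2.6]
finger_gap: 12.5
finger_force: 98.4
```

Request:
carry_out --moves '[1, -0.0195, -0.0525, 0, -0.06, 1, -0.02, -0.08, 0, 0, 1, -0.02, -0.08, 0, 0, 1, -0.02, -0.08, 0, 0, 1, -0.02, -0.08, 0, 0, 1, -0.02, -0.08, 0, 0, 1, -0.02, -0.08, 0, 0, 1, -0.02, -0.08, 0, 0, 1, -0.02, -0.07, 0, 0, 1, 0, 0, 0, 0]'

```text
t: 39.8
eef_pos: [648.6, -70.8, 162.1]
orientation: [0.0, 0.053, 0.999, -0.0]
wrist_force: [0.3, 1.2, -2.3]
finger_gap: 12.7
finger_force: 98.6
```

Request:
carry_out --moves '[1, 0, 0, 0.03, 0, 1, 0, 0, 0, 0, 1, 0, 0, 0, 0, 1, 0, 0, 0, 0, 1, 0, 0, 0, 0, 1, 0, 0, 0, 0, 1, 0, 0, 0, 0, 1, 0, 0, 0, 0, 1, 0, 0, 0, 0, 1, 0, 0, 0, 0]'

```text
t: 41.05
eef_pos: [648.5, -67.8, 143.1]
orientation: [-0.0, 0.052, 0.999, 0.0]
wrist_force: [0.2, -0.4, -2.4]
finger_gap: 12.5
finger_force: 98.6
```

Run:
```python
from h import *
fine(-36,16,5)
held("pics/w9.png")
```

```text
tcp x, y-seat, z, yaw | drift y-seat | rack bias | n
[-1.0000e+00  1.1600e+00  1.4311e+02  1.7410e+02 -1.9000e-01 -8.0000e-02
  7.0000e+00]
[0.01 0.02 0.   0.   0.01 0.01 0.  ]
held tool-frame [53.6 -1.4 57.1 16.   0.2] x max 81.6 z top -9.5
tall 543 [ -44.5 -126.1   23.7    8.1   89.5] z 89.5
tall 438 [-44.5 -57.4  19.5   8.3 -89.7] z 89.6
tall 514 [-44.4  13.7  22.3   8.4  89.7] z 89.6
tall 249 [-44.6  80.7  16.3   8.1 -88.2] z 89.8
tall 445 [ 43.1  13.8  22.2   8.8 -89.8] z 89.4
tall 211 [43.7 83.4 23.5  9.  86.9] z 89.7
tall 479 [  43.3 -125.9   23.2    9.6  -89.9] z 89.4
low 73 [ -48.  -124.3   23.     7.6   69.7] z 51.4
low 130 [-44.7 -95.7   9.    7.6  88.3] z 51.5
low 146 [-44.4  51.7   9.4   7.7 -87.5] z 51.7
low 85 [-44.4 126.8   6.8   6.8  88.7] z 51.7
low 160 [  39.9 -124.9   22.9    6.9   74.4] z 51.7
low 132 [ 43.  -95.9   9.5   8.2 -88.9] z 51.5
low 150 [ 40.   13.   23.1   7.1 -73.4] z 51.6
low 140 [ 43.2  51.6   9.4   8.2 -89.3] z 51.5
low 171 [ 39.9  82.3  23.    7.4 -71.8] z 51.7
low 100 [ 43.1 126.1   9.3   8.5 -88.3] z 51.7
```

Request:
carry_out --moves '[1, 0, 0, 0.04, -0.03, 1, 0, 0, 0.035, 0, 1, 0, 0, 0.01, 0, 1, 0, 0, 0.01, 0, 1, 0, 0, 0.01, 0, 1, 0, 0, 0.01, 0, 1, 0, 0, 0.01, 0, 1, 0, 0, 0.01, 0, 1, 0, 0, 0.01, 0, 1, 0, 0, 0.006, 0]'

```text
t: 42.6
eef_pos: [648.3, -68.0, 52.0]
orientation: [-0.0, 0.05, 0.999, -0.0]
wrist_force: [-0.1, 0.2, -2.8]
finger_gap: 12.6
finger_force: 98.7
```

```bash
python3 -c "
from h import *
plan2(649.7,-67.6,47.5,174.25)"
```

```text
tcp [648.3 -68.   52. ] yaw 174.23 gap 12.6 F [-0.1  0.2 -2.8] t 42.6
turn/5: -0.00 shift mm [-1.3  0.6  4.5] frac [-0.0022  0.0009  0.0075]
```

Request:
carry_out --moves '[1, 0, 0, 0.004, 0, 1, 0, 0, 0.005, 0, 1, 0, 0, 0, 0, 1, 0, 0, 0, 0, 1, 0, 0, 0, 0, 1, 0, 0, 0, 0, 1, 0, 0, 0, 0, 1, 0, 0, 0, 0, 1, 0, 0, 0, 0, 1, 0, 0, 0, 0]'

```text
t: 43.85
eef_pos: [648.6, -67.5, 48.7]
orientation: [0.0, 0.05, 0.999, 0.0]
wrist_force: [-8.4, 2.1, 14.9]
finger_gap: 12.5
finger_force: 101.2
```

Request:
carry_out --moves '[0.2, 0, 0, 0, 0, 0.2, 0, 0, 0, 0, 0.2, 0, 0, 0, 0, 0.2, 0, 0, 0, 0, 0.2, 0, 0, -0.04, 0, 0.2, 0, 0, -0.07, 0, 0.2, 0, 0, -0.07, 0, 0.2, 0, 0, -0.05, 0, 0.2, 0, 0, 0, 0, 0.2, 0, 0, 0, 0]'

```text
t: 45.1
eef_pos: [648.3, -67.7, 184.2]
orientation: [-0.0, 0.05, 0.999, 0.0]
wrist_force: [0.0, -1.0, -0.6]
finger_gap: 34.1
finger_force: 0.0
```

Run:
```python
from h import *
seated(-36,16,"pics/w10.png")
c=env.camera("top"); X=cloud(c)
for n,(x,y,D,L) in dict(d12=(573.7,-341.5,12,150),d20=(415.8,-351.7,20,180)).items():
    m=((abs(X[...,0]-x)<70)&(abs(X[...,1]-y)<160)&(X[...,2]>8 if D<15 else (abs(X[...,0]-x)<70)&(abs(X[...,1]-y)<160)&(X[...,2]>11))).astype(np.uint8)
    k,l,st,_=cv2.connectedComponentsWithStats(m)
    for i in range(1,k):
        if st[i,4]>50: print(n,pca(X[l==i][:,:2]),st[i,4])
plan2(573.7,-340,200,103.3)
```

```text
drift y-seat -0.09 yaw 0.5 top z [57.4 58.7] expect 58.0
d12 [ 574.7 -340.2  146.6   12.2  -77.2] 115
d20 [ 416.2 -349.   177.5   19.7   88.1] 317
tcp [648.1 -67.7 183.8] yaw 174.24 gap 34.5 F [ 0.5 -0.4 -0.5] t 45.2
turn/5: 14.19 shift mm [-247.9 -135.   -16.2] frac [-0.4131 -0.2251 -0.027 ]
```

The 16 mm drift is home. Next is the 12 mm one.

Request:
carry_out --moves '[0, 0, 0, -0.02, 1, 0, 0, 0, 0, 1, 0, 0, 0, 0, 1, 0, 0, 0, 0, 1, 0, 0, 0, 0, 1, 0, 0, 0, 0, 1, 0, 0, 0, 0, 1, 0, 0, 0, 0, 1, 0, 0, 0, 0, 1, 0, 0, 0, 0, 1]'

```text
t: 46.45
eef_pos: [648.2, -67.7, 196.0]
orientation: [-0.001, 0.469, 0.883, -0.0]
wrist_force: [-0.0, 1.1, 0.1]
finger_gap: 42.7
finger_force: 0.0
```

Request:
carry_out --moves '[0, 0, 0, 0, 1, 0, 0, 0, 0, 1, 0, 0, 0, 0, 1, 0, -0.0531, -0.0261, 0, 1, 0, -0.06, -0.033, 0, 0.19, 0, -0.06, -0.033, 0, 0, 0, -0.06, -0.033, 0, 0, 0, -0.06, -0.033, 0, 0, 0, -0.06, -0.033, 0, 0, 0, -0.06, -0.033, 0, 0]'

```text
t: 47.7
eef_pos: [578.3, -341.8, 196.0]
orientation: [-0.001, 0.62, 0.784, 0.0]
wrist_force: [0.8, 0.5, -0.3]
finger_gap: 43.2
finger_force: 0.0
```

Request:
carry_out --moves '[0, 0, 0, 0, 0, 0, 0, 0, 0, 0, 0, 0, 0, 0, 0, 0, 0, 0, 0, 0, 0, 0, 0, 0, 0, 0, 0, 0, 0, 0, 0, 0, 0, 0, 0, 0, 0, 0, 0, 0, 0, 0, 0, 0, 0, 0, 0, 0, 0, 0]'

```text
t: 48.95
eef_pos: [578.9, -340.7, 197.1]
orientation: [-0.0, 0.621, 0.784, 0.0]
wrist_force: [0.2, -0.3, -0.6]
finger_gap: 42.8
finger_force: 0.0
```

Run:
```python
from h import *
drift(574,-341,12,r=110)
drift(574,-341,12,r=110)
plan2(574,-341,5,102.9)
```

```text
comp 1446 [ 575.5 -342.5  148.9   11.3  -77.1] ztop [11.1 12.8] px [246  97  11 137]
comp 1447 [ 575.4 -342.7  149.1   11.3  -77. ] ztop [11.1 12.9] px [246  97  11 137]
tcp [ 578.9 -340.7  197.1] yaw 103.3 gap 42.8 F [-0.1 -0.3  0.4] t 49.0
turn/5: 0.08 shift mm [  0.8  -4.9 192.1] frac [ 0.0014 -0.0081  0.3201]
```

Request:
carry_out --moves '[0, 0, 0, 0.03, 0.08, 0, 0.0005, -0.005, 0.07, 0, 0, 0, 0, 0.08, 0, 0, 0, 0, 0.08, 0, 0, 0, 0, 0.045, 0, 0, 0, 0, 0.019, 0, 0, 0, 0, 0, 0, 1, 0, 0, 0, 0, 1, 0, 0, 0, 0, 1, 0, 0, 0, 0]'

```text
t: 50.3
eef_pos: [576.6, -341.5, 4.4]
orientation: [0.001, 0.623, 0.782, 0.0]
wrist_force: [-1.0, 0.9, 6.8]
finger_gap: 8.4
finger_force: 98.5
```

Request:
carry_out --moves '[1, 0, 0, 0, 0, 1, 0, 0, -0.03, 0, 1, 0, 0, -0.07, 0, 1, 0, 0, -0.07, -1, 1, 0, 0, -0.07, -1, 1, 0, 0, 0, -1, 1, 0, 0, 0, -1, 1, 0, 0, 0, -1, 1, 0, 0, 0, -1, 1, 0, 0, 0, -1]'

```text
t: 51.55
eef_pos: [576.0, -341.1, 148.3]
orientation: [0.001, 0.358, 0.934, -0.0]
wrist_force: [-0.4, 0.4, -2.1]
finger_gap: 8.2
finger_force: 98.3
```

```bash
python3 -c "
from h import *
plan2(642.5,-139.3,143,174.25)"
```

```text
tcp [ 576.  -341.1  148.3] yaw 138.06 gap 8.2 F [-0.4  0.4 -2.1] t 51.5
turn/5: -7.24 shift mm [-45.9 207.5   5.3] frac [-0.0766  0.3458  0.0089]
```

Request:
carry_out --moves '[1, 0, 0, 0, -1, 1, 0, 0, 0, -1, 1, 0, 0, 0, -1, 1, 0, 0, 0, -1, 1, 0, 0, 0, -1, 1, 0, 0, 0, -1, 1, 0, 0, 0, -1, 1, -0.0166, 0.0458, 0, -0.24, 1, -0.02, 0.08, 0, 0, 1, -0.02, 0.08, 0, 0]'

```text
t: 52.8
eef_pos: [623.3, -220.9, 148.3]
orientation: [0.001, 0.052, 0.999, -0.0]
wrist_force: [-0.2, 0.8, -2.0]
finger_gap: 8.4
finger_force: 98.3
```

Request:
carry_out --moves '[1, -0.02, 0.08, 0, 0, 1, 0, 0.06, 0, 0, 1, 0, 0, 0, 0, 1, 0, 0, 0, 0, 1, 0, 0, 0, 0, 1, 0, 0, 0, 0, 1, 0, 0, 0, 0, 1, 0, 0, 0, 0, 1, 0, 0, 0, 0, 1, 0, 0, 0, 0]'

```text
t: 54.05
eef_pos: [643.6, -139.7, 146.7]
orientation: [-0.0, 0.051, 0.999, 0.0]
wrist_force: [1.0, 0.1, -0.8]
finger_gap: 8.3
finger_force: 98.4
```

Run:
```python
from h import *
fine(-108,12,5)
held("pics/w11.png")
```

```text
tcp x, y-seat, z, yaw | drift y-seat | rack bias | n
[  1.28   1.1  146.69 174.1   -0.33  -0.18   6.  ]
[0.01 0.02 0.01 0.   0.   0.01 0.  ]
held tool-frame [50.4 -1.5 50.7 12.  -0.1] x max 75.6 z top -8.3
tall 424 [ -44.7 -127.2   19.8    7.9   89.9] z 89.7
tall 501 [-44.6 -56.4  21.9   8.  -90. ] z 89.6
tall 537 [-44.4  13.6  22.7   8.2  90. ] z 89.6
tall 417 [ 42.8 -56.2  22.2   8.3 -89.8] z 89.5
tall 443 [43.1 13.4 23.2  9.1 89.8] z 89.5
low 143 [-44.5 -22.2   9.9   7.7 -89.1] z 51.6
low 82 [-47.6   9.9  19.6   7.2 -66.4] z 52.5
low 113 [-44.2  52.1  10.7   7.4  89.1] z 51.8
low 80 [-43.5  73.    6.5   2.3   0.1] z 52.0
low 72 [-43.7 -95.    6.1   5.4 -89.8] z 51.5
low 143 [ 39.7 -57.1  22.9   6.8 -73.1] z 51.5
low 134 [ 44.1 -22.4  10.3   9.4  -2.3] z 51.5
low 169 [ 40.   12.4  23.2   7.5 -72.2] z 51.6
low 152 [43.  51.7 10.3  8.4 89.5] z 51.4
low 192 [ 39.9  82.1  23.    8.2 -72.2] z 51.4
```

Request:
carry_out --moves '[1, 0, 0, 0.04, -0.03, 1, 0, 0, 0.04, 0, 1, 0, 0, 0.01, 0, 1, 0, 0, 0.01, 0, 1, 0, 0, 0.01, 0, 1, 0, 0, 0.01, 0, 1, 0, 0, 0.01, 0, 1, 0, 0, 0.01, 0, 1, 0, 0, 0.01, 0, 1, 0, 0, 0.006, 0]'

```text
t: 55.6
eef_pos: [643.3, -139.5, 52.4]
orientation: [-0.0, 0.05, 0.999, 0.0]
wrist_force: [-0.3, -1.0, -1.3]
finger_gap: 8.5
finger_force: 99.0
```

Request:
carry_out --moves '[1, 0, 0, 0.004, 0, 1, 0, 0, 0.005, 0, 1, 0, 0, 0.003, 0, 1, 0, 0, 0, 0, 1, 0, 0, 0, 0, 1, 0, 0, 0, 0, 1, 0, 0, 0, 0, 1, 0, 0, 0, 0, 1, 0, 0, 0, 0, 1, 0, 0, 0, 0]'

```text
t: 56.85
eef_pos: [643.8, -139.6, 47.9]
orientation: [0.001, 0.05, 0.999, -0.0]
wrist_force: [-10.5, 3.2, 22.2]
finger_gap: 8.4
finger_force: 102.1
```

Request:
carry_out --moves '[0.2, 0, 0, 0, 0, 0.2, 0, 0, 0, 0, 0.2, 0, 0, 0, 0, 0.2, 0, 0, 0, 0, 0.2, 0, 0, -0.04, 0, 0.2, 0, 0, -0.07, 0, 0.2, 0, 0, -0.07, 0, 0.2, 0, 0, -0.05, 0, 0.2, 0, 0, 0, 0, 0.2, 0, 0, 0, 0]'

```text
t: 58.1
eef_pos: [643.3, -139.6, 183.0]
orientation: [-0.001, 0.05, 0.999, 0.0]
wrist_force: [0.7, 1.0, 0.1]
finger_gap: 34.0
finger_force: 0.0
```

Run:
```python
from h import *
seated(-108,12,"pics/w12.png")
seated(-36,16)
c=env.camera("top"); X=cloud(c)
m=((abs(X[...,0]-416)<90)&(abs(X[...,1]+350)<160)&(X[...,2]>11)).astype(np.uint8)
k,l,st,_=cv2.connectedComponentsWithStats(m)
for i in range(1,k):
    if st[i,4]>50: print(pca(X[l==i][:,:2]),X[l==i].mean(0).round(1),st[i,4])
plan2(416.2,-349,200,88)
```

```text
drift y-seat -0.14 yaw 0.0 top z [55.4 56.6] expect 56.0
drift y-seat -0.49 yaw 0.1 top z [57.3 58.6] expect 58.0
[ 416.1 -349.2  176.9   19.8   88.1] [ 415.9 -352.6   18.2] 310
tcp [ 643.2 -139.6  182.6] yaw 174.25 gap 34.1 F [ 0.5 -0.2 -0.2] t 58.2
turn/5: 17.25 shift mm [-217.2 -219.6  -17.4] frac [-0.362  -0.3659 -0.0289]
```

The 12 mm drift is home. Last is the 20 mm one.

Request:
carry_out --moves '[-0.1, 0, 0, -0.02, 1, -0.1, 0, 0, 0, 1, -0.1, 0, 0, 0, 1, -0.1, 0, 0, 0, 1, -0.1, 0, 0, 0, 1, -0.1, 0, 0, 0, 1, -0.1, 0, 0, 0, 1, -0.1, 0, 0, 0, 1, -0.1, 0, 0, 0, 1, -0.1, 0, 0, 0, 1]'

```text
t: 59.5
eef_pos: [643.4, -139.6, 195.0]
orientation: [-0.001, 0.469, 0.883, -0.0]
wrist_force: [-0.4, -0.3, 0.5]
finger_gap: 47.1
finger_force: 0.0
```

Request:
carry_out --moves '[-0.1, 0, 0, 0, 1, -0.1, 0, 0, 0, 1, -0.1, 0, 0, 0, 1, -0.1, 0, 0, 0, 1, -0.1, 0, 0, 0, 1, -0.1, 0, 0, 0, 1, -0.1, 0, 0, 0, 1, -0.1, -0.05, -0.05, 0, 0.25, -0.1, -0.06, -0.06, 0, 0, -0.1, -0.06, -0.06, 0, 0]'

```text
t: 60.75
eef_pos: [537.4, -239.4, 195.1]
orientation: [-0.001, 0.719, 0.695, -0.0]
wrist_force: [-0.2, 0.0, -0.8]
finger_gap: 46.9
finger_force: 0.0
```

Request:
carry_out --moves '[-0.1, -0.06, -0.06, 0, 0, -0.1, -0.06, -0.06, 0, 0, -0.1, -0.06, -0.06, 0, 0, -0.1, -0.012, -0.0159, 0, 0, -0.1, 0, 0, 0, 0, -0.1, 0, 0, 0, 0, -0.1, 0, 0, 0, 0, -0.1, 0, 0, 0, 0, -0.1, 0, 0, 0, 0, -0.1, 0, 0, 0, 0]'

```text
t: 62.0
eef_pos: [417.3, -349.7, 195.9]
orientation: [-0.0, 0.719, 0.695, 0.0]
wrist_force: [-0.6, 0.8, 0.4]
finger_gap: 47.0
finger_force: 0.0
```

Run:
```python
from h import *
drift(416,-350,20,r=120)
drift(416,-350,20,r=120)
plan2(416.2,-349,4,88)
```

```text
comp 3027 [ 416.3 -351.   179.5   20.    87.9] ztop [18.6 20.8] px [244  81  20 169]
comp 3027 [ 416.3 -350.4  179.8   20.    87.8] ztop [18.6 20.8] px [244  80  20 170]
tcp [ 417.2 -349.8  195.9] yaw 88.0 gap 46.7 F [-0.4 -0.5  0.5] t 62.1
turn/5: -0.00 shift mm [  0.7  -1.  191.9] frac [ 0.0012 -0.0017  0.3198]
```

Request:
carry_out --moves '[-0.1, 0, 0, 0.03, 0, -0.1, 0.001, -0.0008, 0.07, 0, -0.1, 0, 0, 0.08, 0, -0.1, 0, 0, 0.08, 0, -0.1, 0, 0, 0.045, 0, -0.1, 0, 0, 0.015, 0, -0.1, 0, 0, 0, 0, 1, 0, 0, 0, 0, 1, 0, 0, 0, 0, 1, 0, 0, 0, 0]'

```text
t: 63.35
eef_pos: [417.3, -349.7, 5.4]
orientation: [0.001, 0.719, 0.695, 0.0]
wrist_force: [-1.1, 2.0, 9.6]
finger_gap: 17.5
finger_force: 98.9
```

Request:
carry_out --moves '[1, 0, 0, 0, 0, 1, 0, 0, -0.03, 0, 1, 0, 0, -0.07, 0, 1, 0, 0, -0.07, -1, 1, 0, 0, -0.07, -1, 1, 0, 0, 0, -1, 1, 0, 0, 0, -1, 1, 0, 0, 0, -1, 1, 0, 0, 0, -1, 1, 0, 0, 0, -1]'

```text
t: 64.6
eef_pos: [416.6, -349.0, 149.2]
orientation: [0.0, 0.476, 0.879, -0.0]
wrist_force: [0.5, 0.1, -3.1]
finger_gap: 17.4
finger_force: 98.5
```

```bash
python3 -c "
from h import *
plan2(656.9,4.0,149,174.25)"
```

```text
tcp [ 416.6 -349.   149.2] yaw 123.16 gap 17.4 F [ 0.5  0.1 -3.1] t 64.6
turn/5: -10.22 shift mm [-2.037e+02  3.753e+02  2.000e-01] frac [-3.395e-01  6.256e-01  3.000e-04]
```

Request:
carry_out --moves '[1, 0, 0, 0, -1, 1, 0, 0, 0, -1, 1, 0, 0, 0, -1, 1, 0, 0, 0, -1, 1, 0, 0, 0, -1, 1, 0, 0, 0, -1, 1, 0, 0, 0, -1, 1, 0, 0, 0, -1, 1, 0, 0, 0, -1, 1, 0, 0, 0, -1]'

```text
t: 65.85
eef_pos: [416.7, -349.1, 149.2]
orientation: [0.0, 0.06, 0.998, -0.0]
wrist_force: [0.1, -1.0, -3.3]
finger_gap: 17.3
finger_force: 98.5
```

Request:
carry_out --moves '[1, -0.0195, 0.0456, 0, -0.22, 1, -0.04, 0.07, 0, 0, 1, -0.04, 0.07, 0, 0, 1, -0.04, 0.07, 0, 0, 1, -0.04, 0.07, 0, 0, 1, -0.04, 0.07, 0, 0, 1, -0.04, 0.07, 0, 0, 1, -0.04, 0.07, 0, 0, 1, -0.04, 0.07, 0, 0, 1, 0, 0.02, 0, 0]'

```text
t: 67.1
eef_pos: [659.4, 5.4, 148.7]
orientation: [0.0, 0.05, 0.999, 0.0]
wrist_force: [-0.4, 0.3, -3.6]
finger_gap: 17.7
finger_force: 98.8
```

Request:
carry_out --moves '[1, 0, 0, 0, 0, 1, 0, 0, 0, 0, 1, 0, 0, 0, 0, 1, 0, 0, 0, 0, 1, 0, 0, 0, 0, 1, 0, 0, 0, 0, 1, 0, 0, 0, 0, 1, 0, 0, 0, 0, 1, 0, 0, 0, 0, 1, 0, 0, 0, 0]'

```text
t: 68.35
eef_pos: [658.5, 3.0, 147.9]
orientation: [-0.0, 0.051, 0.999, 0.0]
wrist_force: [-0.4, -0.2, -4.0]
finger_gap: 17.7
finger_force: 98.8
```

Run:
```python
from h import *
fine(36,20,4)
held()
```

```text
tcp x, y-seat, z, yaw | drift y-seat | rack bias | n
[ 1.8100e+00  5.6000e-01  1.4791e+02  1.7410e+02 -7.9000e-01 -1.1000e-01
  7.0000e+00]
[0.   0.01 0.02 0.   0.01 0.02 0.  ]
held tool-frame [57.8 -1.4 65.5 20.  -0. ] x max 90.1 z top -15.0
tall 501 [-44.7 -56.2  23.5   7.8  89.3] z 89.5
tall 361 [-44.6  11.7  17.4   7.9 -89.7] z 89.6
tall 488 [-44.5  83.8  22.4   8.   89.8] z 89.6
tall 285 [ -44.5 -120.6   13.2    7.5  -89.9] z 89.4
tall 459 [ 43.2 -56.   23.4   9.1 -89.1] z 89.4
tall 399 [ 43.2  83.7  21.5   9.1 -88.2] z 89.5
tall 456 [  43.4 -126.    23.2    9.   -88.8] z 89.3
low 166 [-44.3 -96.   10.    7.7  88.4] z 51.5
low 128 [-44.5 -21.8   9.3   7.9  89.5] z 51.5
low 142 [-44.4 125.5   9.6   7.8 -89. ] z 51.6
low 144 [  39.9 -124.9   23.     7.2   72. ] z 52.3
low 140 [ 43.2 -96.    9.3   8.8  89.8] z 51.4
low 139 [ 39.4 -54.9  22.8   6.7  74.7] z 51.8
low 133 [ 43.4 -21.9   9.2   9.   -3.5] z 51.5
low 128 [ 39.7  83.1  22.    5.2 -77.5] z 51.5
low 134 [ 43.1 125.6   9.3   8.2 -89.1] z 51.4
```

Request:
carry_out --moves '[1, 0, 0.0012, 0.04, -0.03, 1, 0, 0, 0.04, 0, 1, 0, 0, 0.01, 0, 1, 0, 0, 0.01, 0, 1, 0, 0, 0.01, 0, 1, 0, 0, 0.01, 0, 1, 0, 0, 0.01, 0, 1, 0, 0, 0.01, 0, 1, 0, 0, 0.01, 0, 1, 0, 0, 0.01, 0]'

```text
t: 69.85
eef_pos: [658.7, 2.8, 51.9]
orientation: [0.0, 0.05, 0.999, -0.001]
wrist_force: [-1.3, -7.2, -3.9]
finger_gap: 17.2
finger_force: 99.0
```

Request:
carry_out --moves '[1, 0, 0, 0.006, 0, 1, 0, 0, 0.005, 0, 1, 0, 0, 0.003, 0, 1, 0, 0, 0.001, 0, 1, 0, 0, 0, 0, 1, 0, 0, 0, 0, 1, 0, 0, 0, 0, 1, 0, 0, 0, 0, 1, 0, 0, 0, 0, 1, 0, 0, 0, 0]'

```text
t: 71.1
eef_pos: [658.7, 3.8, 45.1]
orientation: [0.001, 0.05, 0.999, -0.0]
wrist_force: [-12.4, -0.1, 20.9]
finger_gap: 17.0
finger_force: 102.4
```

Request:
carry_out --moves '[0.15, 0, 0, 0, 0, 0.15, 0, 0, 0, 0, 0.15, 0, 0, 0, 0, 0.15, 0, 0, 0, 0, 0.15, 0, 0, -0.04, 0, 0.15, 0, 0, -0.07, 0, 0.15, 0, 0, -0.07, 0, 0.15, 0, 0, -0.07, 0, 0.15, 0, 0, -0.06, 0, 0.15, 0, 0, 0, 0]'

```text
t: 72.35
eef_pos: [659.4, 3.6, 232.1]
orientation: [0.002, 0.05, 0.999, -0.0]
wrist_force: [1.0, 0.5, -0.3]
finger_gap: 36.9
finger_force: 0.0
```

Request:
carry_out --moves '[0.15, 0.05, 0, -0.07, 0, 0.15, 0.08, 0, -0.05, 0, 0.15, 0.06, 0, 0, 0, 0.15, 0, 0, 0, 0, 0.15, 0, 0, 0, 0, 0.15, 0, 0, 0, 0, 0.15, 0, 0, 0, 0, 0.15, 0, 0, 0, 0, 0.15, 0, 0, 0, 0, 0.15, 0, 0, 0, 0]'

```text
t: 73.6
eef_pos: [545.1, 15.1, 300.9]
orientation: [-0.0, 0.05, 0.999, 0.0]
wrist_force: [-0.2, 0.1, -0.2]
finger_gap: 36.5
finger_force: 0.0
```

Run:
```python
from h import *
plan2(660,4,300,174.25)
c=env.camera("wrist"); cv2.imwrite("pics/end.png",cv2.resize(c["frame"][...,::-1],(800,600)))
X=cloud(c)
for k,D in ((-108,12),(-36,16),(36,20),(108,24)): seated(k,D)
```

```text
tcp [545.1  15.1 300.9] yaw 174.25 gap 36.5 F [-0.2  0.1 -0.2] t 73.6
turn/5: -0.00 shift mm [-115.4    0.5    0.9] frac [-0.1923  0.0008  0.0015]
drift y-seat 0.75 yaw 0.1 top z [55.1 56.7] expect 56.0
drift y-seat 0.6 yaw -0.1 top z [57.2 58.7] expect 58.0
drift y-seat 0.77 yaw -0.3 top z [59.4 60.7] expect 60.0
drift y-seat -1.92 yaw -0.2 top z [61.6 63.2] expect 62.0
```

View pics/end.png

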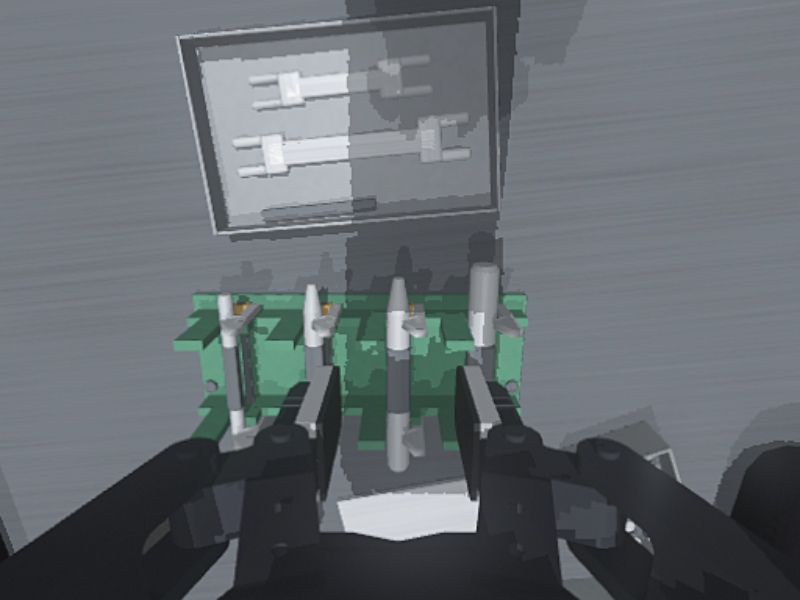

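Run:
```python
from h import *
c=env.camera("wrist"); X=cloud(c); Z=X[...,2]
R=np.array([[.995,-.1002],[.1002,.995]]); rr=(X[...,:2]-[653,-33.2])@R.T
for k,D in ((-108,12),(-36,16),(36,20),(108,24)):
    print(D,[(y,int(np.median(Z[m])) if (m:=(rr[...,0]<-49)&(rr[...,0]>-58)&(abs(rr[...,1]-k-1-y)<1)).sum()>3 else None) for y in range(-8,22,2)])
f=c["frame"][180:220,130:340,::-1]; cv2.imwrite("pics/crop.png",cv2.resize(f,(798,152),interpolation=cv2.INTER_CUBIC))
```

```text
12 [(-8, None), (-6, 8), (-4, 53), (-2, 25), (0, 28), (2, 29), (4, 52), (6, 58), (8, 62), (10, 57), (12, 61), (14, 58), (16, 57), (18, 53), (20, 7)]
16 [(-8, 52), (-6, 55), (-4, 56), (-2, 57), (0, 57), (2, 64), (4, 57), (6, 53), (8, 58), (10, 60), (12, 58), (14, 63), (16, 49), (18, 61), (20, 49)]
20 [(-8, 57), (-6, 58), (-4, 59), (-2, 58), (0, 59), (2, 59), (4, 68), (6, 71), (8, 72), (10, 71), (12, 59), (14, 65), (16, 61), (18, 59), (20, 64)]
24 [(-8, 59), (-6, 60), (-4, 61), (-2, 61), (0, 61), (2, 60), (4, 60), (6, 69), (8, 73), (10, 77), (12, 80), (14, 65), (16, 70), (18, 63), (20, 65)]
```

View pics/crop.png

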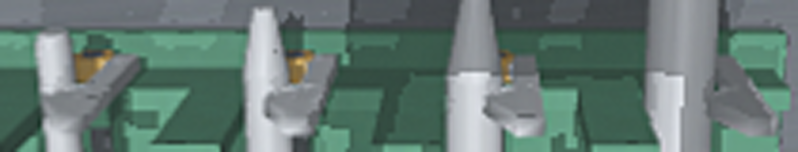

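Hooks reach over all four drifts, with tips at about +2, +4 and +6 mm for the 16, 20 and 24 mm forks, as expected for shut jaws. The spanners lie flat in the tray, so I'm handing in.

```bash
python3 -c "
from cell import env
print(env.hand_in())"
```

```text
the job is handed in; nothing more can be done
None
```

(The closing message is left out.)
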